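# Set up a row of valve bodies for an automatic measuring run

## Task

Set up this measuring machine for an automatic run: hang the empty wire basket by its handle across both prongs of the yellow hook, and line up all the brass valve bodies in one row along the steel fence of the plate, each upright and centred on its own blue line with a short end flush and square against the fence, filling the lines from the red end stop onwards without skipping one. Only when basket and row are done, turn the mode selector on the control box to the green mark. Leave the ring gauge on the plate where it is.

Things in the scene. Friction and masses are not known exactly. Their poses are not given: they have to be found in the camera images.
- plate: Aluminium fixture plate, fixed, 340 (x) x 430 (y) x 20 mm; origin: centre of its underside, on the table; +x away from the robot, z up. On its far edge a steel fence 22 mm thick, 400 long, 25 high above the plate, near face at x = 125 mm. At the left end (+y) a red end stop, 14 wide, 25 high, from x = 75 to 125 mm, inner face at y = 180 mm. The small holes are only for looks.
- station1 (a point): Line 1 of 4, counted from the red end stop (+y) towards -y, pitch 75 mm: where the 5 mm wide blue line on the plate meets the foot of the fence's near face, on the plate's top (20 mm above the table). Axes as the plate's: +x into the fence, +y along it to the red stop.
- station2 (a point): Line 2 of 4, counted from the red end stop (+y) towards -y, pitch 75 mm: where the 5 mm wide blue line on the plate meets the foot of the fence's near face, on the plate's top (20 mm above the table). Axes as the plate's: +x into the fence, +y along it to the red stop.
- station3 (a point): Line 3 of 4, counted from the red end stop (+y) towards -y, pitch 75 mm: where the 5 mm wide blue line on the plate meets the foot of the fence's near face, on the plate's top (20 mm above the table). Axes as the plate's: +x into the fence, +y along it to the red stop.
- station4 (a point): Line 4 of 4, counted from the red end stop (+y) towards -y, pitch 75 mm: where the 5 mm wide blue line on the plate meets the foot of the fence's near face, on the plate's top (20 mm above the table). Axes as the plate's: +x into the fence, +y along it to the red stop.
- valve1: Brass valve body, loose, about 0.5 kg, one of 3 or 4 alike (None if absent): block 60 (x) x 40 (y) x 30 mm high, on its middle a round boss 32 mm across, 18 high (48 in all). Origin: centre of underside. Alike after a half turn; either short end (+-x) may go to the fence, the origin then lying 30 mm before the fence. Stands on the plate.
- valve2: Brass valve body, loose, about 0.5 kg, one of 3 or 4 alike (None if absent): block 60 (x) x 40 (y) x 30 mm high, on its middle a round boss 32 mm across, 18 high (48 in all). Origin: centre of underside. Alike after a half turn; either short end (+-x) may go to the fence, the origin then lying 30 mm before the fence. Stands on the plate.
- valve3: Brass valve body, loose, about 0.5 kg, one of 3 or 4 alike (None if absent): block 60 (x) x 40 (y) x 30 mm high, on its middle a round boss 32 mm across, 18 high (48 in all). Origin: centre of underside. Alike after a half turn; either short end (+-x) may go to the fence, the origin then lying 30 mm before the fence. Stands on the plate.
- valve4: Brass valve body, loose, about 0.5 kg, one of 3 or 4 alike (None if absent): block 60 (x) x 40 (y) x 30 mm high, on its middle a round boss 32 mm across, 18 high (48 in all). Origin: centre of underside. Alike after a half turn; either short end (+-x) may go to the fence, the origin then lying 30 mm before the fence. Stands on the plate.
- basket: Empty wire basket, loose, about 0.25 kg, 100 (x) x 130 (y) x 50 mm high, with a stiff fixed bail handle of 8 mm wire over its middle: posts at y = +-65 mm, level top bar along y, straight for y = -53 to 53 mm, its axis 150 mm above the underside. Origin: centre of underside. Alike after a half turn. Starts on the plate.
- basket_handle (a point): Centre of the basket handle's top bar, on its axis, in the middle of a blue grip sleeve 14 mm in diameter and 36 mm long. Axes as the basket's: y along the bar.
- hook (a point): Midway between the two yellow prongs of the hook, at their axes' height, 250 mm above the table. Prongs: round, 8 mm thick, at y = +-36 mm, level from x = 52 to -45 mm, then turned up to tips at x = -59 mm, 24 mm above their axes. x away from the robot, y across the prongs. Bar axis when hung: 8 mm above this point. Room between the prongs for the gripper.
- stand: Stand of the hook, fixed; origin on the table straight below hook, same axes. Aluminium post 30 mm square, 265 mm high, near face at x = 60 mm; at its top a dark cross bar 100 mm wide and 30 mm high, near face at x = 52 mm, that carries the prongs; foot 170 x 150 x 10 mm.
- selector (a joint): Mode selector: black bar knob that clicks in 4 places: 0 (black mark), 0.7 (blue), 1.4 (GREEN, automatic) and 2.1 rad (yellow), growing clockwise seen from above. Let go, it springs to the nearest click; turning takes less than 0.1 N m.
- selector_grip (a point): Point on the selector's axis at gripping height, 30 mm above the box's top. Knob: bar 50 x 14 mm, from 9 to 35 mm above the box's top, on a disc 52 mm across. This frame turns with the knob, z up; the bar's pointing end (white line) lies 1.05 rad anticlockwise (from above) of this frame's +x.
- console: White control box of the selector, fixed, 220 (x) x 190 (y) x 65 mm; origin: centre of underside; x away from the robot. Selector axis at x = -30, y = 0 mm. On the far part of its top a joystick (at 78, 62 mm; 75 mm high) and a red stop button (at 78, -60 mm; 26 mm high).
- ring_gauge: Dark steel ring gauge, loose, 72 mm outside, 40 mm inside, 26 mm high, on the plate; origin: centre of underside. Leave it alone.

How it is judged:
By the outcome, as a careful person would: the job done as asked, in the order asked, and still so for the second after the job is handed in, with the robot touching nothing.
Of valve1, valve2, valve3, valve4 only 3 to 4 are there at a start; the rules pass over those that are not, and their reading is None.
At some moment in a run one of valve1, valve2, valve3, valve4 may be knocked a few centimetres aside while the robot is not near it.
Once in a run the grip may slacken for a moment while it holds something.
It also fails if it takes over 208 s, if anything falls off the work surface, if the arm or the gripper's body presses on something with over 40 N, if the wrist force passes 120 N, or if a joint passes its speed limit or range.

## Robot

A 7-joint arm with a two-finger parallel gripper is mounted at the origin on the work surface. World frame = base frame: x ahead of the robot, y to its left, z up, the work surface at z = 0. Lengths are in m, angles in rad, forces in N, time in s.
With the tool pointing down it reaches from about 0.35 to 0.9 m from the base axis. Payload 7.2 kg.
Tool frame: the origin (TCP) lies at the very end of the fingers, on their centre line; the grasp point (between the pads) lies 19 mm behind it (env.grip_point_offset is the distance from the TCP to the grasp point, in m); x points along the fingers, y is the direction in which the jaws open and shut, and the axes are right-handed (so a half turn about x gives the same grasp; the last joint's range is limited). The gripper opens to 85 mm and grips with 20 to 120 N. Pads are 22 mm wide; open, the fingers measure 114 mm over their backs; the gripper's body (76 mm by 85 mm) begins 54 mm behind the grasp point. The pads swing forward as they close: fully open they stand 13 mm farther back than shut.
Start: joints at [-1.416, 0.411, -0.013, 1.596, 0.006, 1.134, -0.082], TCP at [0.138, 0.61, 0.231] pointing down, gripper open.
Joint ranges: [-2.95, 2.95], [-0.29, 1.99], [-1.47, 1.44], [0.14, 2.54], [-1.03, 4.17], [0.13, 1.85], [-2.86, 2.86]. Speed limits (rad/s): [2.39, 2.39, 3.01, 3.01, 3.14, 3.14, 3.14].

## Interface

Orientations are given as a unit quaternion [w, x, y, z].
In Python, from rig import env, status, vision, job gives the robot as it stands. Calls block until the motion is done:
- env.move_to(position, orientation): joint-space move of the TCP to a pose.
- env.move_l(position, attitude=None, rate=0.15): straight line of the TCP; attitude=None keeps the orientation; rate is the mean speed in m/s.
- env.movej(angles): joint-space move.
- env.set_gripper(opening, grasp_force=None): finger opening in m; grasp_force is the grip in N (None keeps the last); returns when the fingers have stopped.
- env.sleep(seconds).
- env.solve_ik(position, orientation): joint angles nearest the present ones, or None.
- status.state(): the state.
- vision.grab_frame(name): name is "scene" or "top" or "wrist"; returns a dict with "image" (400x640x3 uint8, red, green, blue), "K" (3x3 intrinsics, pixels), "extrinsics" (4x4, takes a point from camera to world coordinates). Camera axes: x right, y up, looking along -z (the intrinsics and any distortion apply to the point x, -y, -z); pixel columns grow to the right and rows downward; lengths in m; the calibration is good to about 2 mm. A picture is of the moment at which its call begins. There is no depth.
A pose or a line that the arm cannot do raises env.Unreachable and nothing moves.
- job.hand_in(): hands the job in, once; it reports no verdict.
Trained networks look in a picture, given as the dict that the camera call returned (one of the last four; its "shot" number tells which), for a name from the list of things; names that differ only in an ending like _2 or _b are one class to them, and where a whole thing is asked for, a point or a joint stands for the part that bears it (a point fixed in the world has none). Each returns a list of dicts, best first, with "confidence" (0 to 1); they miss things now and then, are a little off and sometimes report something else, mostly with a low value. They report only what shows in the picture. A call takes as long as a camera call.
- vision.masks_of(target, picture): "mask" (400x640 bool, what is visible of it).
- vision.place_of(target, picture): "position" ([x, y, z] in m, in the coordinates of the camera as it stood for that picture, good to about 4 mm: a listed point, or the origin of a listed thing).
The state is a dict: "clock": time; "joint_positions": joint angles; "dq": joint speeds; "effort": joint torques, N m; "tcp_pos": TCP position; "orientation": TCP orientation; "wrist_force": force on the tool from outside, world axes, zero at the start; "ft_torque": the same for the moment, N m; "gripper_width": finger opening in m.
Only numpy, scipy, OpenCV 4.12 (cv2) and the standard library are available. Lean on these libraries where they do the work, as an engineer would, in place of code of your own. Each camera call takes 0.05 s, during which the arm holds its last target.

## Working session

There is one attempt and no reset: what is moved stays moved. The work goes in short steps, each a Python script; the robot and the scene stay as the last script left them, time stands still between calls to the robot, and variables do not carry over. Pictures are saved under pics/ and viewed, and the job is handed in when it is done.

```bash
ls -la; mkdir -p pics; python3 - <<'E'
from rig import env,status,vision,job
import cv2
s=status.state(); print(s)
print(env.grip_point_offset)
for n in ["scene","top","wrist"]:
    f=vision.grab_frame(n); cv2.imwrite(f"pics/{n}0.png",f["image"][:,:,::-1]); print(n,f["K"],f["extrinsics"],[k for k in f])
E
```

```text
total 12
drwxr-xr-x  3 agent agent 4096 Dec  7 13:17 .
drwxr-xr-x 23 root  root  4096 Dec  7 13:17 ..
drwxr-xr-x  2 agent agent 4096 Dec  7 13:17 pics
{'clock': 0.0, 'joint_positions': array([-1.41620273,  0.41192437, -0.01270279,  1.59709397,  0.00561512,
        1.13431887, -0.08220389]), 'dq': array([ 1.02487228e-03,  2.19698928e-03, -2.39721469e-04,  4.44791869e-04,
        7.30806141e-05, -5.93212267e-05, -1.20907871e-03]), 'effort': array([-1.12537978e-04, -6.00621414e+01,  6.82082120e-01, -2.99417067e+01,
        1.38202959e-02,  1.07210409e-02,  4.52593542e-05]), 'tcp_pos': array([0.13803304, 0.60902325, 0.23041746]), 'orientation': array([ 0.70270644,  0.07799602,  0.7027425 , -0.07920386]), 'wrist_force': array([ 0.16703173, -0.96719115, -0.2043278 ]), 'ft_torque': array([ 0.01711857,  0.01438879, -0.00385278]), 'gripper_width': 0.08546310506209806}
0.0187
scene [[451.12593131   0.         322.09650534]
 [  0.         451.12593131 197.40379147]
 [  0.           0.           1.        ]] [[ 0.72905943 -0.38344986  0.5669555   1.28822385]
 [ 0.68405118  0.43649034 -0.58442294
[... 265 characters left out ...]
       1.        ]] [[ 0.01533063  0.99599727 -0.08805915  0.46992856]
 [-0.99983755  0.01443551 -0.01079295  0.00357824]
 [-0.00947857  0.08821031  0.99605677  1.30569946]
 [ 0.          0.          0.          1.        ]] ['image', 'K', 'extrinsics', 'shot']
wrist [[304.06854493   0.         318.73777903]
 [  0.         304.06854493 194.70630039]
 [  0.           0.           1.        ]] [[ 2.21038365e-01 -9.29685934e-01 -2.94662696e-01  6.28381014e-02]
 [ 9.75265005e-01  2.10565986e-01  6.72319498e-02  6.26788391e-01]
 [-4.58657006e-04 -3.02235056e-01  9.53233319e-01  3.72918568e-01]
 [ 0.00000000e+00  0.00000000e+00  0.00000000e+00  1.00000000e+00]] ['image', 'K', 'extrinsics', 'shot']
```

View pics/scene0.png

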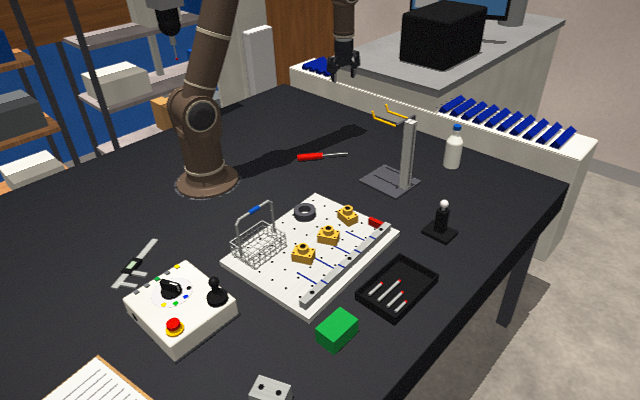

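View pics/top0.png

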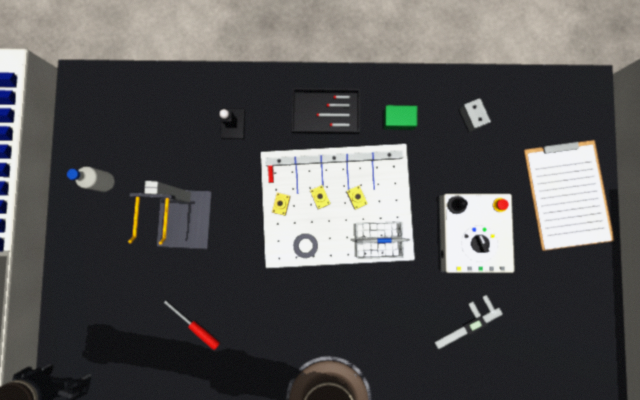

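View pics/wrist0.png

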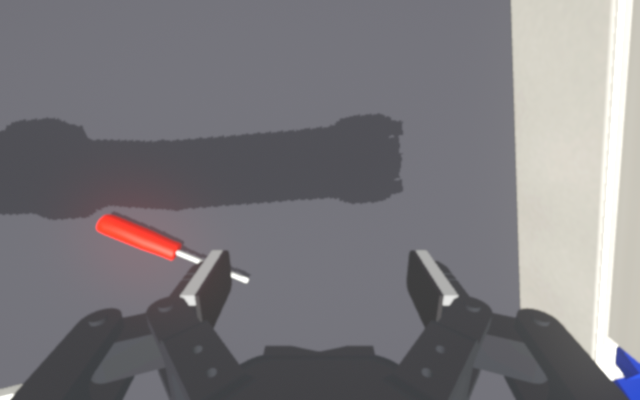

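The scene shows the basket on the plate's near right, three valves mid-plate, and the console on the right. In the top view the valves are at about (281,204), (320,197) and (357,198), the ring at (305,245), the basket at (384,240), the hook prongs at (136,220) and (164,220), and the selector at (480,243).

```bash
cat > h.py <<'E'
from rig import env,status,vision,job
import numpy as np, cv2
from scipy.spatial.transform import Rotation as R
def proj(f,P):
    P=np.atleast_2d(P); E=f["extrinsics"]; c=(P-E[:3,3])@E[:3,:3]
    x=c[:,0]/-c[:,2]; y=-c[:,1]/-c[:,2]; K=f["K"]
    return np.c_[K[0,0]*x+K[0,2],K[1,1]*y+K[1,2]]
def ray(f,uv):
    K=f["K"];E=f["extrinsics"]
    d=np.array([(uv[0]-K[0,2])/K[0,0],-(uv[1]-K[1,2])/K[1,1],-1.]); d=E[:3,:3]@d
    return E[:3,3],d/np.linalg.norm(d)
def onz(f,uv,z):
    o,d=ray(f,uv); return o+d*(z-o[2])/d[2]
def tri(obs):
    A=np.zeros((3,3));b=np.zeros(3)
    for f,uv in obs:
        o,d=ray(f,uv); M=np.eye(3)-np.outer(d,d); A+=M;b+=M@o
    p=np.linalg.solve(A,b)
    return p,[np.linalg.norm(proj(f,p)[0]-uv) for f,uv in obs]
def c2w(f,p): E=f["extrinsics"]; return E[:3,:3]@np.asarray(p)+E[:3,3]
def q(yaw):
    """tool down, jaw axis (tool y) at angle yaw from world +y... tool x down"""
    Y=np.array([-np.sin(yaw),np.cos(yaw),0]);X=np.array([0,0,-1.]);Z=np.cross(X,Y)
    w=R.from_matrix(np.c_[X,Y,Z]).as_quat(); return np.r_[w[3],w[:3]]
def down(p,yaw): return list(p),q(yaw)
def save(f,name): cv2.imwrite(f"pics/{name}.png",f["image"][:,:,::-1])
def st():
    s=status.state(); print("t %.2f tcp %s g %.4f F %s T %s"%(s["clock"],np.round(s["tcp_pos"],4),s["gripper_width"],np.round(s["wrist_force"],1),np.round(s["ft_torque"],2))); return s
E
python3 - <<'E'
from h import *
for n in ["top","scene"]:
    f=vision.grab_frame(n)
    print(n)
    for t in ["plate","station1","station4","valve1","basket","basket_handle","hook","stand","selector_grip","console","ring_gauge"]:
        for d in vision.place_of(t,f):
            if d["confidence"]>.3: print(t,np.round(c2w(f,d["position"]),4),round(d["confidence"],2))
s=status.state(); w=s["orientation"]; print(R.from_quat([w[1],w[2],w[3],w[0]]).as_matrix().round(3), s["clock"])
E
```

```text
top
plate [ 5.614e-01 -1.770e-02  2.000e-04] 0.64
station1 [ 0.6897 -0.1209  0.0249] 0.98
station1 [ 0.6833 -0.0459  0.02  ] 0.93
station1 [0.6809 0.1028 0.0219] 0.7
station1 [0.68   0.028  0.0207] 0.62
station4 [ 0.6897 -0.1209  0.0249] 0.98
station4 [ 0.6833 -0.0459  0.02  ] 0.93
station4 [0.6809 0.1028 0.0219] 0.7
station4 [0.68   0.028  0.0207] 0.62
valve1 [0.5572 0.142  0.02  ] 0.72
valve1 [0.5786 0.0311 0.0192] 0.63
valve1 [ 0.4538 -0.419   0.0945] 0.32
basket [ 0.4592 -0.1387  0.0254] 0.93
basket_handle [ 0.4601 -0.1368  0.1683] 0.63
hook [0.4982 0.4349 0.2542] 0.79
hook [0.6757 0.1013 0.0216] 0.42
stand [0.5018 0.4345 0.0013] 0.85
selector_grip [ 0.457  -0.4164  0.0976] 0.64
console [ 0.482  -0.4202  0.0011] 0.63
ring_gauge [ 0.4562 -0.139   0.0223] 0.75
ring_gauge [0.4385 0.0744 0.0168] 0.64
scene
plate [ 0.5579 -0.013  -0.0027] 0.98
station1 [0.6806 0.0302 0.0214] 0.93
station1 [ 0.6951 -0.1177  0.0232] 0.67
station1 [0.6785 0.1049 0.0224] 0.64
station1 [ 0.689  -0.0397  0.0158] 0.61
station1 [ 0.5017  0.4373 -0.0024] 0.52
station4 [0.6806 0.0302 0.0214] 0.93
station4 [ 0.6951 -0.1177  0.0232] 0.67
station4 [0.6785 0.1049 0.0224] 0.64
station4 [ 0.689  -0.0397  0.0158] 0.61
station4 [ 0.5017  0.4373 -0.0024] 0.52
valve1 [0.581  0.0371 0.0194] 0.94
valve1 [ 0.578  -0.0754  0.0194] 0.77
valve1 [ 0.6892 -0.043   0.0195] 0.66
valve1 [0.5596 0.1426 0.0188] 0.54
basket [ 0.4579 -0.1403  0.0176] 0.67
basket_handle [ 0.4629 -0.1376  0.1741] 0.75
hook [0.504  0.4334 0.2492] 0.92
stand [ 0.5012  0.4349 -0.0006] 0.91
selector_grip [ 0.4513 -0.4139  0.0944] 0.62
console [ 0.4854 -0.4151 -0.0045] 0.86
ring_gauge [0.4415 0.0762 0.0211] 0.57
[[-0.     0.221  0.975]
 [ 0.     0.975 -0.221]
 [-1.     0.    -0.   ]] 1.35
```

```bash
cat > views.py <<'E'
from h import *
import pickle
V=[("hA",(0.36,0.40,0.36),0),("hB",(0.36,0.50,0.42),0),("pC",(0.47,0.06,0.36),0),("pD",(0.47,-0.10,0.36),0),("cE",(0.40,-0.38,0.32),0),("cF",(0.40,-0.46,0.30),0)]
out={}
for n,p,y in V:
    try: env.move_to(*down(p,y))
    except env.Unreachable as e: print(n,"unreach",e); continue
    f=vision.grab_frame("wrist"); save(f,n); out[n]=f; s=st(); print(np.round(s["joint_positions"],2))
for n in("top","scene"): out[n]=vision.grab_frame(n)
pickle.dump(out,open("views.pkl","wb"))
E
python3 views.py
```

```text
t 2.65 tcp [0.3588 0.4011 0.3593] g 0.0855 F [-0.4  0.   0.2] T [-0.02 -0.03 -0.01]
[-0.98  0.18  0.06  1.62 -0.01  1.35  0.65]
t 3.24 tcp [0.3596 0.5    0.4188] g 0.0856 F [ 0.3 -0.8 -0.5] T [-0.05 -0.01 -0.05]
[-1.06  0.31  0.04  1.31 -0.01  1.52  0.56]
t 4.97 tcp [0.4701 0.0613 0.36  ] g 0.0854 F [ 0.1 -0.1  0.2] T [0.06 0.04 0.03]
[-0.58  0.04  0.37  1.77 -0.02  1.33  1.36]
t 5.70 tcp [ 0.4704 -0.0986  0.3599] g 0.0851 F [0.9 1.  0.2] T [ 0.01 -0.06  0.05]
[-0.39  0.05  0.53  1.76 -0.03  1.33  1.72]
t 6.88 tcp [ 0.4015 -0.3783  0.3199] g 0.0854 F [0.2 1.1 0.3] T [ 0.03 -0.01  0.03]
[-0.    0.27  0.85  1.69 -0.21  1.28  2.47]
t 7.35 tcp [ 0.4008 -0.4591  0.2997] g 0.0858 F [-0.5  0.4  0.1] T [ 0.01 -0.02 -0.01]
[ 0.18  0.42  0.85  1.58 -0.32  1.29  2.65]
```

View pics/hA.png

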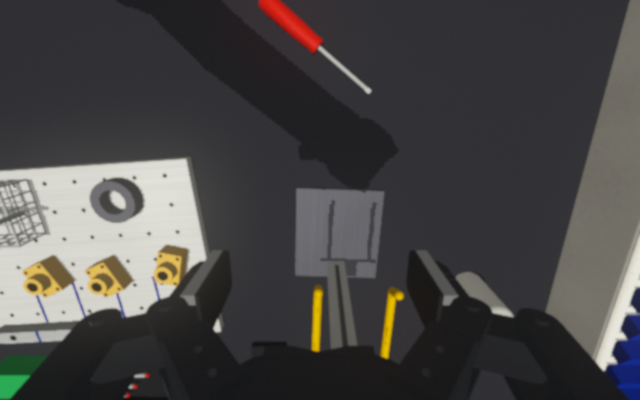

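View pics/hB.png

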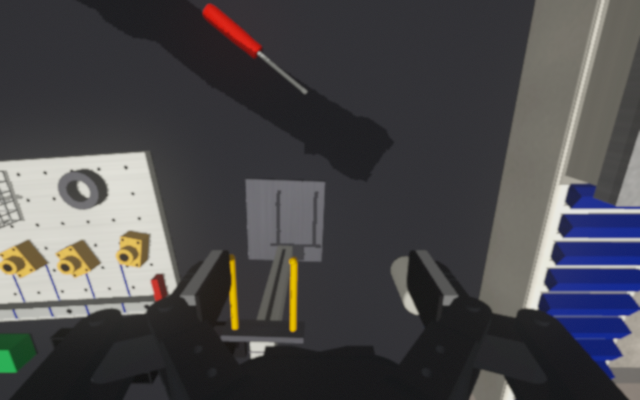

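View pics/pC.png

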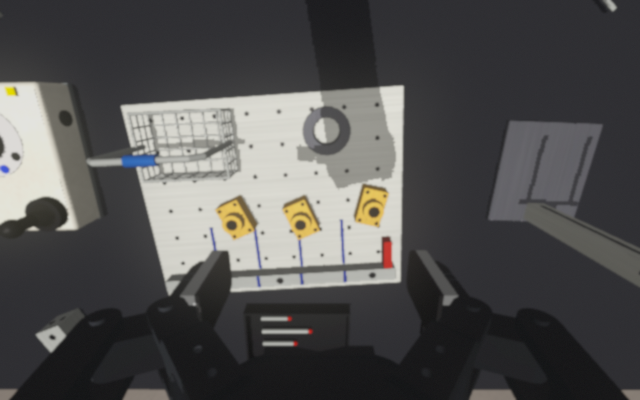

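View pics/pD.png

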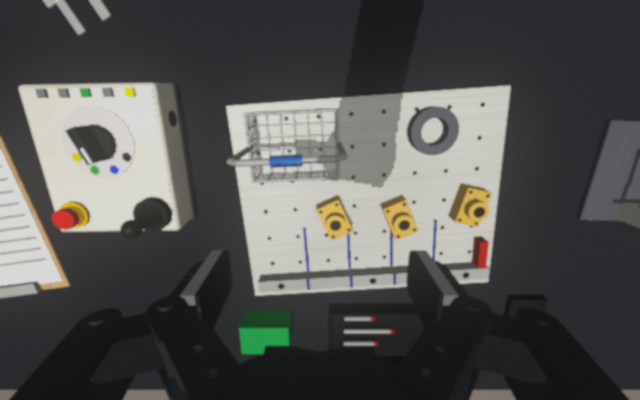

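View pics/cE.png

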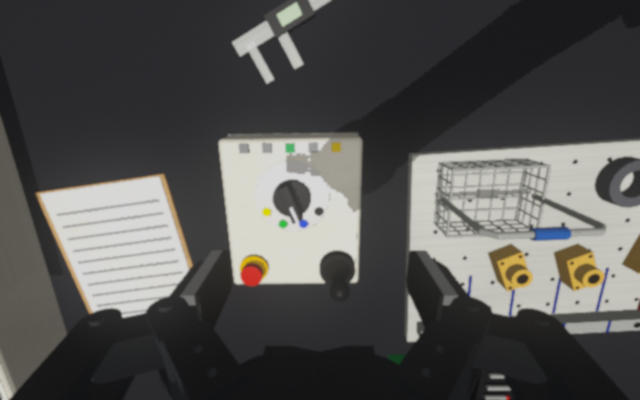

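View pics/cF.png

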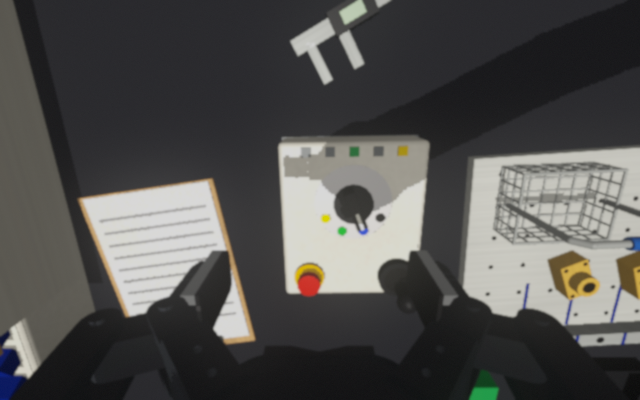

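All six views are sharp. hA and hB show the prongs, pC and pD show the plate, lines, valves and blue sleeve (pC (138,160), pD (286,160)), and cE and cF show the knob pointing between blue and black. Next I'll fit models to the colour masks.

```bash
cat > fit.py <<'E'
from h import *
from scipy.optimize import least_squares, minimize
def hsv(f): return cv2.cvtColor(f["image"],cv2.COLOR_RGB2HSV)
def brass(f):
    H=hsv(f); m=((H[...,0]>12)&(H[...,0]<32)&(H[...,1]>110)&(H[...,2]>60)).astype(np.uint8)
    return cv2.morphologyEx(m,cv2.MORPH_CLOSE,np.ones((9,9),np.uint8))
def blue(f):
    H=hsv(f); return ((H[...,0]>105)&(H[...,0]<130)&(H[...,1]>90)&(H[...,2]>50)).astype(np.uint8)
def T2(p,P): # pose x,y,yaw
    c,s=np.cos(p[2]),np.sin(p[2]); P=np.asarray(P,float); 
    return np.c_[p[0]+c*P[:,0]-s*P[:,1],p[1]+s*P[:,0]+c*P[:,1],P[:,2]]
a=np.linspace(0,2*np.pi,40,endpoint=False)
BOX=np.array([[sx*.03,sy*.02,z] for sx in(-1,1) for sy in(-1,1) for z in(.0,.03)])
CYL=np.array([[.016*np.cos(t),.016*np.sin(t),z] for t in a for z in(.03,.048)])
def render(f,p,z0,S=4):
    m=np.zeros((400*S,640*S),np.uint8)
    for M in(BOX,CYL):
        u=proj(f,T2(p,M+[0,0,z0])); h=cv2.convexHull(((u+.5)*S-.5).astype(np.float32)); cv2.fillConvexPoly(m,np.round(h).astype(int),255)
    return cv2.resize(m,(640,400),interpolation=cv2.INTER_AREA)/255.
def fit_valve(views,p0,z0=.02):
    # views: frames ; p0 rough (x,y)
    ms=[]
    for f in views:
        m=brass(f).astype(float); u=proj(f,[[p0[0],p0[1],z0+.024]])[0]
        n,l,sx,c=cv2.connectedComponentsWithStats(brass(f))
        k=min(range(1,n),key=lambda k:np.hypot(*(c[k]-u))+(1000 if sx[k,4]<60 else 0))
        ms.append((l==k).astype(float))
    def cost(p): return sum(1-np.minimum(r,m).sum()/np.maximum(r,m).sum() for f,m in zip(views,ms) for r in[render(f,p,z0)])/len(views)
    best=None
    for y in np.arange(0,np.pi,np.pi/6):
        r=minimize(cost,[p0[0],p0[1],y],method="Nelder-Mead",options=dict(initial_simplex=[[p0[0],p0[1],y],[p0[0]+.006,p0[1],y],[p0[0],p0[1]+.006,y],[p0[0],p0[1],y+.25]],xatol=2e-4,fatol=1e-4,maxiter=90))
        if best is None or r.fun<best.fun: best=r
    p=best.x; p[2]=(p[2]+np.pi/2)%np.pi-np.pi/2
    return p,best.fun
def valve_seeds(f,amin=60):
    n,l,sx,c=cv2.connectedComponentsWithStats(brass(f))
    return [onz(f,c[k],.044) for k in range(1,n) if sx[k,4]>amin]
E
python3 - <<'E'
from fit import *
import pickle
V=pickle.load(open("views.pkl","rb"))
for n in("pC","pD"):
    f=V[n]
    nn,l,sx,c=cv2.connectedComponentsWithStats(blue(f))
    for k in range(1,nn):
        if sx[k,4]>25: 
            ys,xs=np.nonzero(l==k); P=np.array([onz(f,(x,y),.02) for x,y in zip(xs,ys)])
            i=np.argsort(P[:,0]); d=np.polyfit(P[:,0],P[:,1],1)
            print(n,"blue",sx[k],c[k].round(1),"P",P.mean(0).round(4),"slope",d[0].round(4),"xr",P[:,0].min().round(4),P[:,0].max().round(4))
    nn,l,sx,c=cv2.connectedComponentsWithStats(brass(f))
    print([(sx[k].tolist(),c[k].round(1)) for k in range(1,nn) if sx[k,4]>60])
for p0 in((.5572,.142),(.58,.034),(.578,-.0754)):
    for vs in(["pC"],["pD"],["top"],["pC","pD"]):
        p,c=fit_valve([V[v] for v in vs],p0); print(vs,p.round(4),round(c,3))
E
```

```text
pC blue [121 155  35  13 387] [137.5 160.6] P [ 0.489  -0.2289  0.02  ] slope -0.4362 xr 0.4799 0.4995
pC blue [  0 166   9   7  43] [  4.1 168.7] P [ 0.5027 -0.4469  0.02  ] slope 0.1292 xr 0.4981 0.5081
[([6, 87, 11, 8, 74], array([10.6, 90.7])), ([355, 186, 33, 40, 925], array([370.8, 205.3])), ([217, 199, 38, 40, 931], array([235.3, 218.5])), ([283, 198, 37, 41, 883], array([300.9, 217.8]))]
pD blue [269 155  33  12 310] [285.5 160.6] P [ 0.4886 -0.1517  0.02  ] slope -0.438 xr 0.4795 0.4974
pD blue [110 166   8   7  43] [113.7 169.1] P [ 0.5025 -0.4304  0.02  ] slope -0.0062 xr 0.4974 0.5073
pD blue [391 235   1  29  29] [391. 249.] P [0.6468 0.0292 0.02  ] slope 0.0721 xr 0.6196 0.6746
[([125, 88, 10, 8, 71], array([129.3,  91.5])), ([451, 186, 40, 40, 1147], array([470.5, 205.5])), ([383, 197, 34, 42, 890], array([399.2, 217.5])), ([317, 198, 35, 41, 875], array([334.2, 218. ])), ([60, 202, 29, 25, 340], array([ 77.3, 212.5])), ([42, 249, 28, 40, 138], array([ 59.1, 275.8]))]
['pC'] [ 0.5593  0.1462 -0.117 ] 0.194
['pD'] [ 0.5581  0.1466 -0.3524] 0.172
['top'] [ 0.5576  0.1428 -0.2014] 0.189
['pC', 'pD'] [ 0.5602  0.1468 -0.1134] 0.187
['pC'] [0.5823 0.0336 0.3317] 0.19
['pD'] [0.5804 0.0334 0.4822] 0.164
['top'] [0.5788 0.0321 0.4463] 0.159
['pC', 'pD'] [0.5822 0.0336 0.4806] 0.186
['pC'] [ 0.5817 -0.0756  0.6503] 0.235
['pD'] [ 0.5828 -0.0716  0.3715] 0.165
['top'] [ 0.5795 -0.0748  0.4259] 0.179
['pC', 'pD'] [ 0.5815 -0.072   0.3687] 0.202
```

```bash
python3 - <<'E'
from fit import *
import pickle
V=pickle.load(open("views.pkl","rb"))
f=V["pD"]; im=f["image"]
c=cv2.resize(im[170:300,230:500],None,fx=2.9,fy=2.9,interpolation=cv2.INTER_CUBIC)
m=brass(f); e=np.repeat(m[170:300,230:500,None]*255,3,2).astype(np.uint8); e=cv2.resize(e,(c.shape[1],c.shape[0]))//2
for p in([.5581,.1466,-.35],[.5804,.0334,.48],[.5828,-.0716,.37]):
    cs,_=cv2.findContours((render(f,p,.02)>.5).astype(np.uint8),cv2.RETR_EXTERNAL,cv2.CHAIN_APPROX_NONE)
    for k in cs: cv2.polylines(c,[((k[:,0]-[230,170])*2.9).astype(int)],True,(255,0,255),1); 
cv2.imwrite("pics/ov.png",np.vstack([c])[:,:,::-1]); cv2.imwrite("pics/ovm.png",e)
H=hsv(f)
print(H[235:245,305:310].reshape(-1,3)[::4].tolist()); print(H[245,385:396].tolist())
for y,x in((215,327),(228,345),(205,345),(230,335),(222,336),(210,460)): print(H[y,x])
E
```

```text
[[117, 74, 163], [30, 10, 202], [26, 9, 199], [120, 3, 185], [117, 40, 172], [116, 88, 162], [26, 10, 202], [30, 8, 196], [120, 6, 179], [117, 55, 163], [118, 84, 158], [30, 10, 198], [24, 7, 193]]
[[27, 12, 197], [23, 12, 198], [27, 12, 197], [26, 9, 191], [120, 4, 173], [118, 50, 159], [117, 98, 154], [117, 53, 163], [120, 7, 178], [25, 8, 193], [23, 12, 198]]
[ 21 149 181]
[ 22 153 209]
[ 30  11 194]
[ 20 141 154]
[18 69 81]
[ 22 155 194]
```

View pics/ov.png

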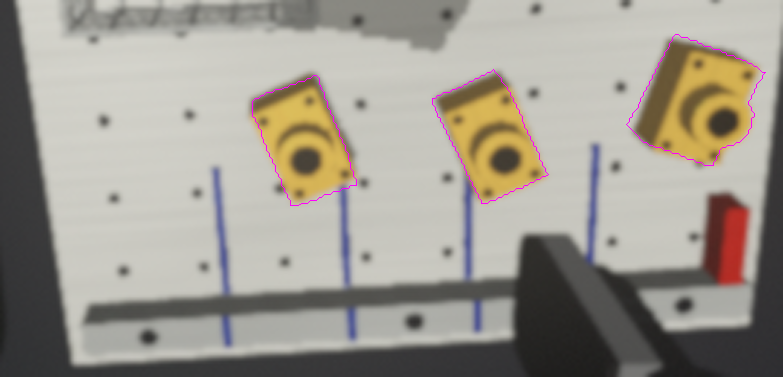

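View pics/ovm.png

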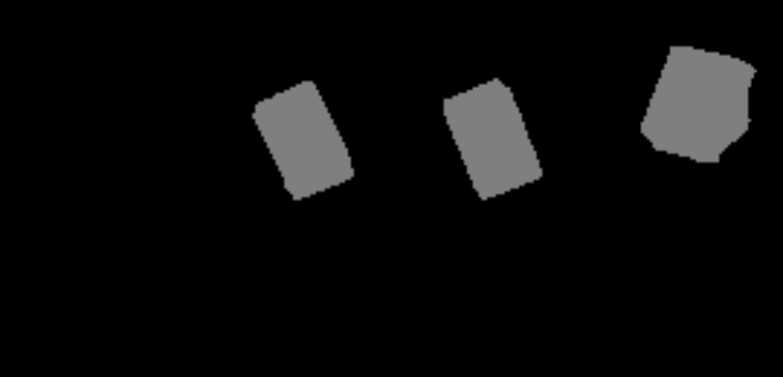

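The overlay follows the valve outlines (image centres about (334,218), (399,217) and (470,205)), but the mask is slightly too tight. I'll loosen the thresholds and fit the lines, fence, hook, handle and knob.

```bash
sed -i 's/(H\[...,1\]>110)&(H\[...,2\]>60)/(H[...,1]>62)\&(H[...,2]>30)/; s/(H\[...,1\]>90)&(H\[...,2\]>50)/(H[...,1]>38)\&(H[...,2]>50)/' fit.py
cat > meas.py <<'E'
from fit import *
import pickle
V=pickle.load(open("views.pkl","rb"))
for p0 in((.5572,.142),(.58,.034),(.578,-.0754)):
    for vs in(["pC"],["pD"],["pC","pD"]):
        p,c=fit_valve([V[v] for v in vs],p0); print(vs,p.round(4),round(c,3))
# lines: least squares over plate y/yaw
def lines(f):
    B=blue(f); out=[]
    for k,(yg) in enumerate((.1028,.028,-.0459,-.1209)):
        pts=[]
        ys,xs=np.nonzero(B)
        for x,y in zip(xs,ys):
            P=onz(f,(x,y),.02)
            if .62<P[0]<.675 and abs(P[1]-(yg+ (.682-P[0])*-.035*0))<.012: pts.append(P)
        pts=np.array(pts)
        if len(pts)>25:
            d=np.polyfit(pts[:,0],pts[:,1],1); out.append((k+1,len(pts),d[0],np.polyval(d,.65)))
    return out
for n in("pC","pD"):
    for o in lines(V[n]): print(n,"line %d n%d slope %.4f y@.65 %.4f"%o)
# sleeve
from numpy.linalg import norm
def sleeve(f,guess):
    n,l,sx,c=cv2.connectedComponentsWithStats(blue(f)); k=max(range(1,n),key=lambda k:sx[k,4]); ys,xs=np.nonzero(l==k)
    v=cv2.fitLine(np.c_[xs,ys].astype(np.float32),cv2.DIST_L2,0,.01,.01).ravel(); return c[k],v
o=[(V[n],sleeve(V[n],0)[0]) for n in("pC","pD")]
print([x[1].round(1) for x in o],tri(o))
for n in("pC","pD"):
    c,v=sleeve(V[n],0); P=[onz(V[n],c+s*10*v[:2],.17) for s in(-1,1)]; d=P[1]-P[0]; print("bar yaw",np.arctan2(-d[0],d[1]),onz(V[n],c,.17))
E
python3 meas.py
```

```text
['pC'] [ 0.5588  0.1466 -0.1661] 0.104
['pD'] [ 0.5589  0.1467 -0.264 ] 0.089
['pC', 'pD'] [ 0.5599  0.1469 -0.208 ] 0.101
['pC'] [0.5813 0.0335 0.4024] 0.088
['pD'] [0.5814 0.0343 0.4376] 0.081
['pC', 'pD'] [0.5811 0.0337 0.4297] 0.088
['pC'] [ 0.5808 -0.0726  0.429 ] 0.093
['pD'] [ 0.582  -0.0725  0.418 ] 0.078
['pC', 'pD'] [ 0.5811 -0.0729  0.4186] 0.088
pC line 1 n62 slope 0.0731 y@.65 0.1048
pC line 2 n50 slope 0.0719 y@.65 0.0297
pC line 3 n62 slope 0.0682 y@.65 -0.0456
pC line 4 n32 slope 0.0573 y@.65 -0.1209
pD line 1 n62 slope 0.0592 y@.65 0.1047
pD line 2 n84 slope 0.0721 y@.65 0.0294
pD line 3 n68 slope 0.0682 y@.65 -0.0455
pD line 4 n66 slope 0.0726 y@.65 -0.1207
[array([137.4, 160.7]), array([285.2, 160.4])] (array([ 0.45779469, -0.13504764,  0.17597589]), [np.float64(0.228156073087709), np.float64(0.2275466961703722)])
bar yaw 0.03841687940751391 [ 0.45923648 -0.13867142  0.17      ]
bar yaw 0.06405127961681484 [ 0.45872353 -0.13570102  0.17      ]
```

```bash
cat > plate.py <<'E'
from fit import *
import pickle
# sub-pixel edge fit of plate near/left/right edges: search gradient along projected model edge normals
def edge_res(f,p,edges,ztop=.02,half=7,ns=40):
    g=cv2.cvtColor(f["image"],cv2.COLOR_RGB2GRAY).astype(np.float32); out=[];lab=[]
    for ei,(A,B,n,z) in enumerate(edges):
        A=np.array(A);B=np.array(B)
        for t in np.linspace(.04,.96,ns):
            P=A+(B-A)*t; offs=np.linspace(-.009,.009,61)
            W=T2(p,np.c_[P[0]+offs*n[0],P[1]+offs*n[1],np.full(61,z)])
            u=proj(f,W).astype(np.float32)
            if u.min()<2 or u[:,0].max()>637 or u[:,1].max()>397: continue
            v=cv2.remap(g,u[:,0].reshape(1,-1),u[:,1].reshape(1,-1),cv2.INTER_LINEAR).ravel()
            d=np.gradient(cv2.GaussianBlur(v.reshape(1,-1),(0,0),3).ravel())
            k=np.argmin(d)  # bright inside -> dark outside
            if d[k]<-2.0 and 3<k<57: out.append(offs[k]);lab.append((ei,*P))
    return out,lab
L=lambda e:e
EDG=[((-.17,-.215),(-.17,.215),(-1,0),.02),((-.17,.215),(.17,.215),(0,1),.02),((-.17,-.215),(.17,-.215),(0,-1),.02)]
def fit_plate(views,p0):
    p=np.array(p0,float)
    for it in range(6):
        A=[];b=[]
        for f in views:
            o,l=edge_res(f,p,EDG)
            for off,(ei,x,y) in zip(o,l):
                n=np.array(EDG[ei][2]); # displacement along n in local; param local dx,dy,dth
                A.append([n[0],n[1],n[0]*-y+n[1]*x]); b.append(off)
        A=np.array(A);b=np.array(b); w=np.ones(len(b))
        for _ in range(8):
            d=np.linalg.lstsq(A*w[:,None],b*w,rcond=None)[0]; r=b-A@d; w=np.sqrt(1/(1+(r/.001)**2))
        c,s=np.cos(p[2]),np.sin(p[2]); p=p+[c*d[0]-s*d[1],s*d[0]+c*d[1],d[2]]
    return p,np.median(abs(r)),len(b)
if __name__=="__main__":
    V=pickle.load(open("views.pkl","rb"))
    for vs in(["pC"],["pD"],["pC","pD"],["top"]):
        for y0 in(.04,.07):
            print(vs,fit_plate([V[v] for v in vs],(.56,-.014,y0)))
    f=V["pC"]; p,_,_=fit_plate([V["pC"],V["pD"]],(.56,-.014,.05)); 
    for i,y in enumerate((.1125,.0375,-.0375,-.1125)): print(T2(p,[[.125,y,.02],[.095,y,.02]]).round(4).tolist(), "y@.65",)
    for n in("pC","pD"):
        c=V[n]["image"].copy()
        for loop in([[-.17,-.215,.02],[-.17,.215,.02],[.17,.215,.02],[.17,-.215,.02]],[[.125,-.2,.045],[.125,.2,.045],[.147,.2,.045],[.147,-.2,.045]],*[[[.125,y,.02],[.06,y,.02]] for y in(.1125,.0375,-.0375,-.1125)]):
            cv2.polylines(c,[np.round(proj(V[n],T2(p,loop))*8).astype(int)],True,(255,0,255),1,cv2.LINE_AA,3)
        cv2.imwrite(f"pics/ov_{n}.png",cv2.resize(c[70:310,100:520],None,fx=1.9,fy=1.9,interpolation=cv2.INTER_CUBIC)[:,:,::-1])
E
python3 plate.py
```

```text
['pC'] (array([ 0.55772862, -0.01434865,  0.06807597]), np.float64(0.00027716857653317434), 117)
['pC'] (array([ 0.5577252 , -0.01434197,  0.06811132]), np.float64(0.0002871590841687692), 117)
['pD'] (array([ 0.55773666, -0.01456184,  0.06861078]), np.float64(0.00030332239625081376), 119)
['pD'] (array([ 0.55773572, -0.01456021,  0.06868233]), np.float64(0.0003023822762413358), 119)
['pC', 'pD'] (array([ 0.55772524, -0.0144488 ,  0.06845014]), np.float64(0.0002973389966825339), 236)
['pC', 'pD'] (array([ 0.55772443, -0.01442813,  0.06844351]), np.float64(0.00028318827950266946), 236)
['top'] (array([ 0.55636919, -0.01704687,  0.06955693]), np.float64(0.0006350303946064031), 120)
['top'] (array([ 0.55642339, -0.01707939,  0.06954074]), np.float64(0.0006148526494680792), 120)
[[0.6747, 0.1064, 0.02], [0.6448, 0.1043, 0.02]] y@.65
[[0.6799, 0.0315, 0.02], [0.6499, 0.0295, 0.02]] y@.65
[[0.685, -0.0433, 0.02], [0.6551, -0.0453, 0.02]] y@.65
[[0.6901, -0.1181, 0.02], [0.6602, -0.1202, 0.02]] y@.65
```

View pics/ov_pC.png

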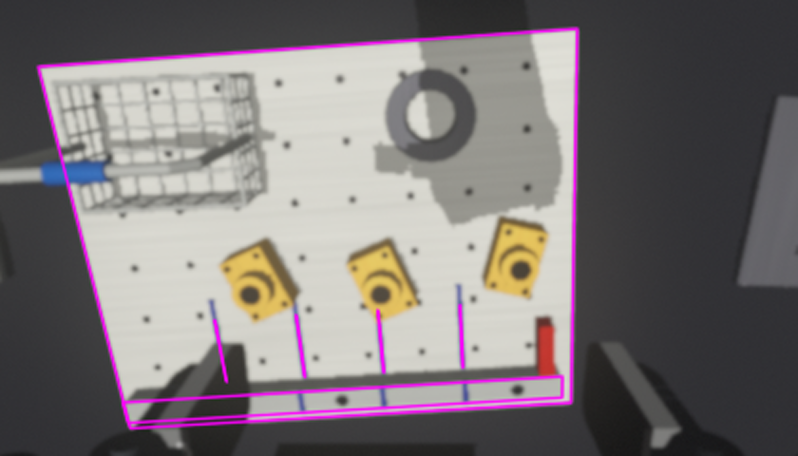

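```bash
cat > hook.py <<'E'
from fit import *
import pickle
V=pickle.load(open("views.pkl","rb"))
def yel(f):
    H=hsv(f); return ((H[...,0]>18)&(H[...,0]<32)&(H[...,1]>140)&(H[...,2]>70)).astype(np.uint8)
def model(p): # x,y,z,yaw
    out=[]
    for s in(-.036,.036):
        P=np.array([[.052,s,0],[0,s,0],[-.045,s,0],[-.052,s,.006],[-.059,s,.024]]); out.append(T2([p[0],p[1],p[3]],P+[0,0,p[2]]))
    return out
def rend(f,p,S=4):
    m=np.zeros((400*S,640*S),np.uint8)
    for L in model(p):
        E=f["extrinsics"]; d=-((L-E[:3,3])@E[:3,:3])[:,2]; u=proj(f,L)
        for i in range(len(L)-1):
            w=.008*f["K"][0,0]/d[i:i+2].mean()*S
            cv2.line(m,tuple(np.round(((u[i]+.5)*S-.5)).astype(int)),tuple(np.round(((u[i+1]+.5)*S-.5)).astype(int)),255,max(1,int(round(w))))
    return cv2.resize(m,(640,400),interpolation=cv2.INTER_AREA)/255.
def roi(f,p0):
    u=proj(f,[[p0[0],p0[1],p0[2]]])[0]; m=np.zeros((400,640)); 
    x0,x1,y0,y1=[int(np.clip(v,0,640)) for v in(u[0]-75,u[0]+75,u[1]-90,u[1]+90)]; m[y0:y1,x0:x1]=1; return m
p0=[.501,.4345,.25,0.]
def fit(names):
    D=[]
    for n in names:
        f=V[n]; m=cv2.GaussianBlur(yel(f)*roi(f,p0),(0,0),1.2)
        vis=np.ones((400,640)); 
        if n in("hA","hB"): vis[345 if n=="hA" else 330:]=0
        if n=="hA": pass
        D.append((f,m,vis))
    def cost(p):
        s=0
        for f,m,vis in D:
            r=cv2.GaussianBlur(rend(f,p),(0,0),1.2); s+=(((r-m)**2)*vis).sum()/(m*m*vis).sum()
        return s/len(D)
    best=min((minimize(cost,np.array(p0)+[0,0,0,y],method="Nelder-Mead",options=dict(initial_simplex=np.array([np.array(p0)+[0,0,0,y]]+[np.array(p0)+[0,0,0,y]+d for d in np.diag([.008,.008,.008,.08])]),xatol=1e-4,fatol=1e-5,maxiter=250)) for y in(-.06,.06)),key=lambda r:r.fun)
    return best.x,best.fun
for ns in(["hA","hB"],["hB"],["top"],["scene"],["top","scene"],["hA","hB","top","scene"]): print(ns,fit(ns)[0].round(4),fit(ns)[1].round(3))
p=fit(["hA","hB"])[0]
ims=[]
for n in("hA","hB","top","scene"):
    c=V[n]["image"].copy(); u=proj(V[n],[p[:3]])[0].astype(int)
    for L in model(p): cv2.polylines(c,[np.round(proj(V[n],L)*8).astype(int)],False,(255,0,255),1,cv2.LINE_AA,3)
    x0=np.clip(u[0]-60,0,519);y0=np.clip(u[1]-60,0,279); ims.append(cv2.resize(c[y0:y0+120,x0:x0+120],(300,300),interpolation=cv2.INTER_CUBIC))
cv2.imwrite("pics/hookov.png",np.vstack([np.hstack(ims[:2]),np.hstack(ims[2:])])[:,:,::-1])
E
python3 hook.py
```

```text
['hA', 'hB'] [ 0.5069  0.4351  0.2488 -0.0393] 0.058
['hB'] [ 0.5084  0.4346  0.2477 -0.0496] 0.073
['top'] [ 0.5036  0.4358  0.2457 -0.034 ] 0.048
['scene'] [ 0.502   0.4358  0.2493 -0.0709] 0.192
['top', 'scene'] [ 0.5043  0.4336  0.2509 -0.0416] 0.129
['hA', 'hB', 'top', 'scene'] [ 0.5054  0.4347  0.2499 -0.0386] 0.102
```

View pics/hookov.png

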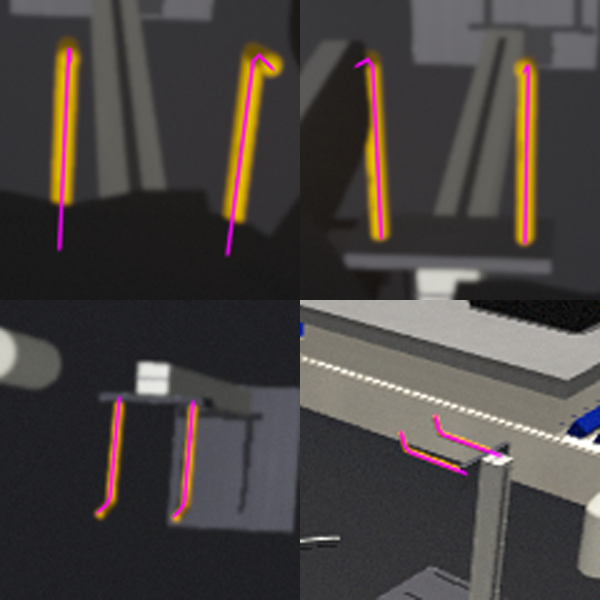

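Hook fit: (0.505, 0.435, 0.250), yaw -0.04, consistent across views. The plate overlay coincides with the edges and lines. Now I'll check the IK for the basket and take closer handle views.

```bash
python3 - <<'E'
from h import *
for y in(-np.pi/2,np.pi/2):
    for p in((.459,-.137,.30),(.459,-.137,.152),(.36,.44,.28),(.505,.435,.24)):
        s=env.solve_ik(*down(p,y)); print(round(y,2),p,None if s is None else s.round(2))
E
python3 - <<'E'
from h import *
import pickle
out={}
# two views with handle central-ish, baseline across
for n,p in(("bG",(.44,-.13,.33)),("bH",(.40,-.22,.33))):
    env.move_to(*down(p,0)); env.sleep(.3); f=vision.grab_frame("wrist"); save(f,n); out[n]=f; st()
    for d in vision.place_of("basket_handle",f)[:2]: print(c2w(f,d["position"]).round(4),d["confidence"])
pickle.dump(out,open("v2.pkl","wb"))
E
```

```text
-1.57 (0.459, -0.137, 0.3) [-0.93  0.19  1.31  1.89 -0.2   1.21  0.45]
-1.57 (0.459, -0.137, 0.152) [-0.7   0.47  1.18  2.08 -0.54  0.94  0.77]
-1.57 (0.36, 0.44, 0.28) [-0.85  0.28 -0.16  1.66  0.05  1.2  -1.01]
-1.57 (0.505, 0.435, 0.24) [-1.09  0.5   0.46  1.5  -0.23  1.2  -0.59]
1.57 (0.459, -0.137, 0.3) [-0.92  0.19  1.29  1.89 -0.19  1.21 -2.7 ]
1.57 (0.459, -0.137, 0.152) [ 1.13  0.55 -1.23  1.98  0.61  1.05  2.76]
1.57 (0.36, 0.44, 0.28) [-0.76  0.29 -0.26  1.66  0.08  1.2   2.1 ]
1.57 (0.505, 0.435, 0.24) [-0.97  0.48  0.28  1.49 -0.14  1.19  2.47]
t 9.07 tcp [ 0.4399 -0.1306  0.3299] g 0.0853 F [0.3 1.  0.1] T [-0.    0.02 -0.01]
[ 0.4596 -0.1372  0.1703] 0.69
t 9.94 tcp [ 0.4004 -0.2193  0.3299] g 0.0854 F [-1.  -0.3  0.4] T [ 0.01 -0.   -0.  ]
[ 0.46   -0.1342  0.1708] 0.82
```

```bash
python3 - <<'E'
from fit import *
import pickle
V=pickle.load(open("v2.pkl","rb")); W=pickle.load(open("views.pkl","rb")); V.update(pC=W["pC"],pD=W["pD"],top=W["top"])
def sl(f):
    H=hsv(f); B=((H[...,0]>100)&(H[...,0]<130)&(H[...,1]>120)&(H[...,2]>30)).astype(np.uint8)
    n,l,s,c=cv2.connectedComponentsWithStats(B); u=proj(f,[[.459,-.137,.17]])[0]
    k=min((k for k in range(1,n) if s[k,4]>15),key=lambda k:np.hypot(*(c[k]-u))); (c2,wh,a)=cv2.minAreaRect(np.argwhere(l==k)[:,::-1].astype(np.float32)); return np.array(c2),c[k],s[k]
for n in V:
    c2,c,s=sl(V[n]); print(n,c2.round(1),c.round(1),s,onz(V[n],c,.17).round(4))
for ns in(("bG","bH"),("bG","bH","pC","pD"),("bG","bH","pC","pD","top")): print(ns,[np.round(x,4) for x in tri([(V[n],sl(V[n])[1]) for n in ns])])
# yaw from bar edges: sample bar at +-45mm
for n in("bG","bH"): 
    im=V[n]["image"]; u=proj(V[n],[[.459,-.137,.17]])[0].astype(int); print(u)
    cv2.imwrite(f"pics/crop_{n}.png",cv2.resize(im[u[1]-60:u[1]+90,max(0,u[0]-100):u[0]+100],None,fx=3.5,fy=3.5,interpolation=cv2.INTER_CUBIC)[:,:,::-1])
E
```

```text
bG [313.5 195.7] [313.2 195.7] [298 191  32  11 295] [ 0.4597 -0.1359  0.17  ]
bH [396.6 230.1] [397.4 230.1] [381 225  32  11 280] [ 0.4593 -0.1332  0.17  ]
pC [138.5 161. ] [137.1 160.7] [122 155  34  13 350] [ 0.4592 -0.1391  0.17  ]
pD [285.1 160.6] [285.2 160.5] [270 156  31  11 278] [ 0.4588 -0.1358  0.17  ]
top [384. 240.] [384. 240.] [378 238  13   5  63] [ 0.4587 -0.1379  0.17  ]
('bG', 'bH') [array([ 0.4567, -0.1355,  0.1774]), array([0.6809, 0.6554])]
('bG', 'bH', 'pC', 'pD') [array([ 0.4575, -0.1353,  0.176 ]), array([0.5409, 0.9245, 0.4626, 0.1797])]
('bG', 'bH', 'pC', 'pD', 'top') [array([ 0.4579, -0.1357,  0.1755]), array([0.0781, 1.364 , 0.2164, 0.489 , 0.666 ])]
[312 195]
[393 229]
```

View pics/crop_bG.png

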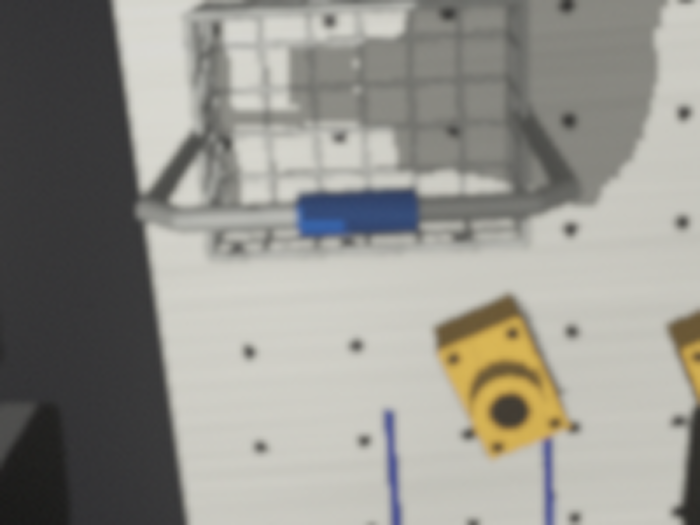

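The handle bar runs from (145,208) to (575,190) in the crop, so basket yaw is about +0.042 with the sleeve at (0.459, -0.136, ~0.171). That agrees with the stated 0.170 m height. Picking the basket.

```bash
python3 - <<'E'
from h import *
yaw=.042-np.pi/2
env.move_to(*down((.4588,-.136,.24),yaw)); env.set_gripper(.05)
env.move_l((.4588,-.136,.152),rate=.12); st()
env.set_gripper(0.0,60); s=st()
env.move_l((.4588,-.136,.20),rate=.08); st()
f=vision.grab_frame("scene"); save(f,"lift1"); print(status.state()["joint_positions"].round(2))
f=vision.grab_frame("wrist"); save(f,"lift1w")
E
```

```text
t 12.70 tcp [ 0.4592 -0.1363  0.1525] g 0.0500 F [-0.2 -0.2  0.6] T [-0.03  0.03 -0.01]
t 13.13 tcp [ 0.459  -0.136   0.1526] g 0.0119 F [-2.6  0.2  5.1] T [0.11 0.33 0.1 ]
t 13.88 tcp [ 0.4586 -0.1357  0.1998] g 0.0119 F [ 0.2 -0.2 -2.7] T [ 0.02 -0.02 -0.02]
[-0.59  0.26  0.93  2.02 -0.25  0.98  0.51]
```

View pics/lift1.png

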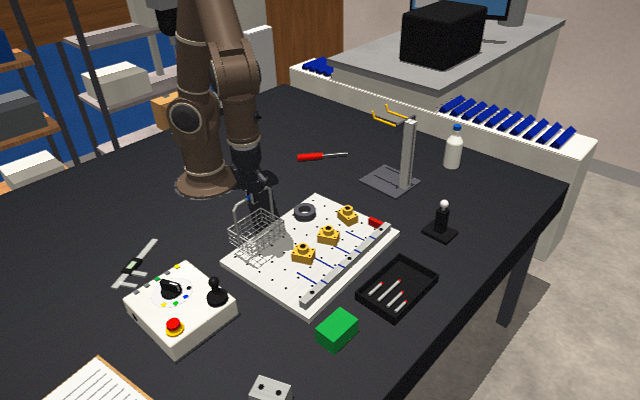

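View pics/lift1w.png

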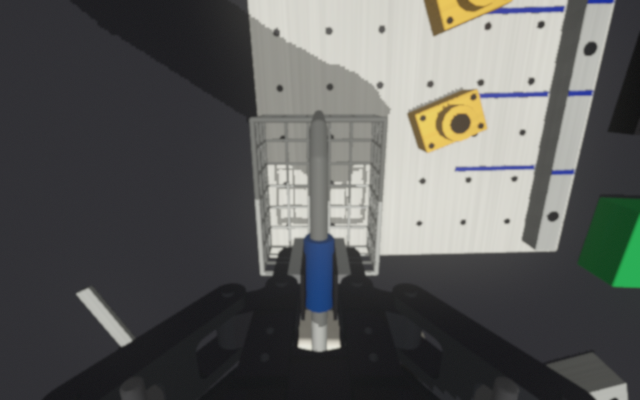

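The wrist view shows the sleeve between the pads at (319,270) with the basket hanging level and lifted; Fz -2.7 N matches 0.25 kg. Next I'll carry it to the hook's entry point.

```bash
python3 - <<'E'
from h import *
env.move_l((.4588,-.136,.38),rate=.25)
s=env.solve_ik(*down((.372,.4406,.32),-.04-np.pi/2)); print(s.round(2))
env.move_to(*down((.372,.10,.38),-.02-np.pi/2)); st()
env.move_to(*down((.360,.4406,.33),-.04-np.pi/2)); env.sleep(.3); st()
f=vision.grab_frame("wrist"); save(f,"car1"); f=vision.grab_frame("scene"); save(f,"car1s")
E
```

```text
[-1.27  0.27  0.41  1.61 -0.11  1.28 -0.89]
t 15.84 tcp [0.3723 0.0991 0.3795] g 0.0125 F [-0.1 -0.5 -2.2] T [-0.04 -0.06  0.02]
t 17.44 tcp [0.3603 0.4401 0.3306] g 0.0121 F [-0.2 -0.7 -2.6] T [-0.01 -0.01 -0.09]
```

View pics/car1.png

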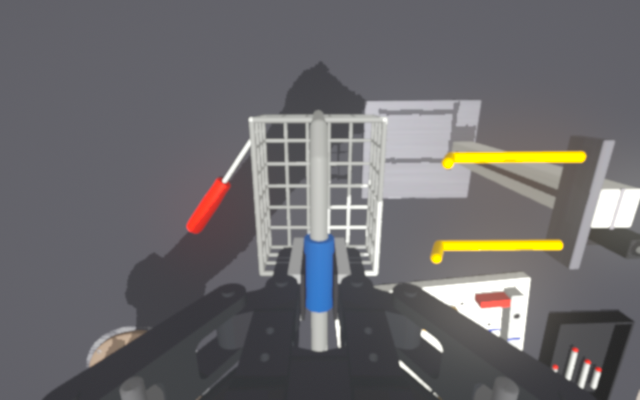

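View pics/car1s.png

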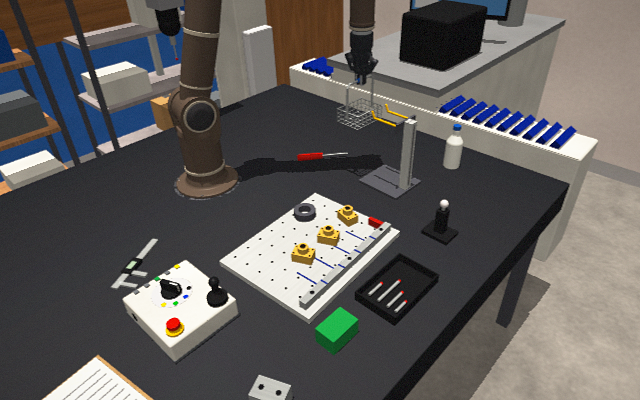

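The basket (sleeve at (319,270)) is level in the grip, and the prongs are ahead at rows 157 and 245. Moving in above the tips, then lowering.

```bash
python3 - <<'E'
from h import *
c,s=np.cos(-.04),np.sin(-.04); H=np.array([.505,.435,.25])
def hp(x,z): return (H[0]+c*x,H[1]+s*x,z)
env.move_l(hp(-.14,.280),rate=.1); st()
env.move_l(hp(-.008,.280),rate=.12); env.sleep(.2); st()
f=vision.grab_frame("wrist"); save(f,"hang0")
for z in(.262,.254,.249,.246,.244,.242,.2405,.239):
    env.move_l(hp(-.008,z),rate=.06); env.sleep(.1); S=st()
    if S["wrist_force"][2]>1.0: break
f=vision.grab_frame("wrist"); save(f,"hang1"); f=vision.grab_frame("scene"); save(f,"hang1s")
E
```

```text
t 18.19 tcp [0.3653 0.4408 0.2803] g 0.0123 F [ 1.   0.  -2.4] T [0.03 0.07 0.  ]
t 19.64 tcp [0.4964 0.4357 0.2802] g 0.0118 F [ 0.8  0.3 -3.4] T [ 0.01  0.05 -0.01]
t 20.24 tcp [0.4971 0.4353 0.2621] g 0.0121 F [ 0.3  0.4 -2.3] T [-0.   -0.08 -0.  ]
t 20.62 tcp [0.497  0.4353 0.254 ] g 0.0120 F [-0.  -0.1 -2.5] T [-0.02 -0.01 -0.01]
t 20.98 tcp [0.497  0.4353 0.249 ] g 0.0121 F [ 0.2  0.  -2. ] T [-0.03  0.01  0.04]
t 21.32 tcp [0.497  0.4353 0.246 ] g 0.0122 F [-0.3 -0.6 -3.5] T [ 0.01 -0.05 -0.04]
t 21.68 tcp [0.497  0.4353 0.244 ] g 0.0123 F [ 0.5 -1.1 -2.4] T [ 0.01 -0.03  0.01]
t 22.02 tcp [0.497  0.4353 0.242 ] g 0.0117 F [ 0.2  0.6 -3.2] T [-0.02  0.    0.04]
t 22.38 tcp [0.4971 0.4353 0.2406] g 0.0121 F [ 1.4 -0.6 -2.2] T [ 0.08 -0.07  0.06]
t 22.73 tcp [0.4973 0.4354 0.2402] g 0.0118 F [-2.6 -1.1  6.6] T [-0.28  0.36  0.01]
```

View pics/hang1.png

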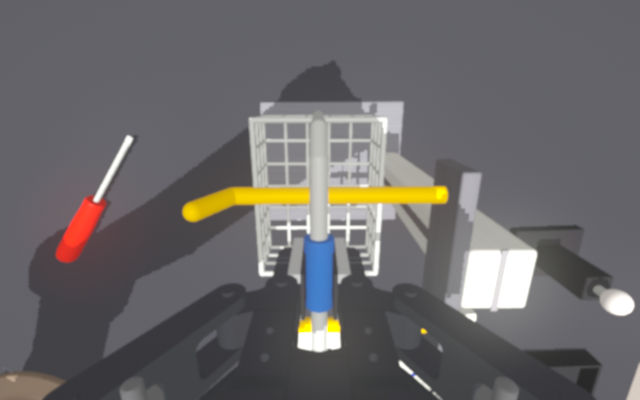

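View pics/hang1s.png

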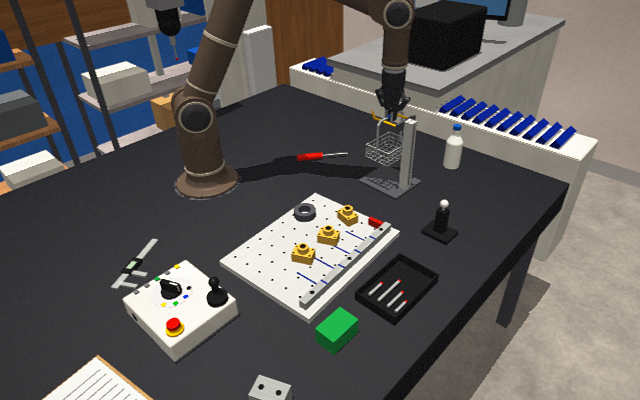

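The bar lies across both prongs: the far one crosses it at (319,195), and the near one shows on both sides of the bar at row 326. Contact came at the predicted height, so I'm releasing.

```bash
python3 - <<'E'
from h import *
env.move_l((.497,.4353,.2410),rate=.05)
env.set_gripper(.03); st(); env.sleep(.3); st()
p=status.state()["tcp_pos"]
env.move_l((.497,.4353,.32),rate=.15); env.set_gripper(.085)
# go to view of plate from left with hook check
env.move_to(*down((.40,.30,.40),0)); env.sleep(.2); f=vision.grab_frame("wrist"); save(f,"hang2"); f=vision.grab_frame("scene"); save(f,"hang2s"); st()
E
```

```text
t 23.39 tcp [0.4971 0.4354 0.2411] g 0.0303 F [ 0.5 -0.  -0.1] T [-0.01 -0.01  0.07]
t 23.69 tcp [0.497  0.4353 0.2411] g 0.0304 F [0.1 0.4 0.7] T [0.02 0.   0.04]
t 26.61 tcp [0.4001 0.3002 0.3997] g 0.0848 F [ 1.  -0.2 -0.1] T [-0.01  0.02 -0.01]
```

View pics/hang2.png

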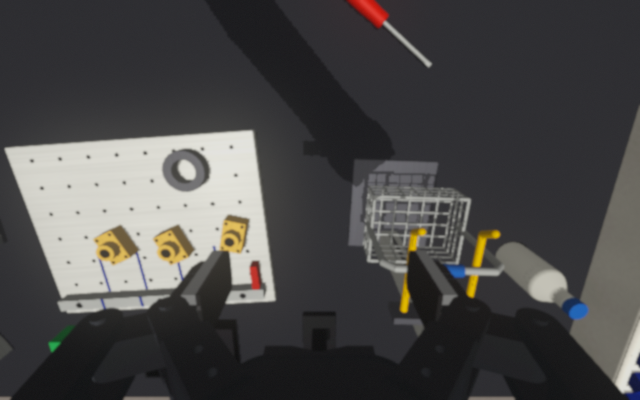

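View pics/hang2s.png

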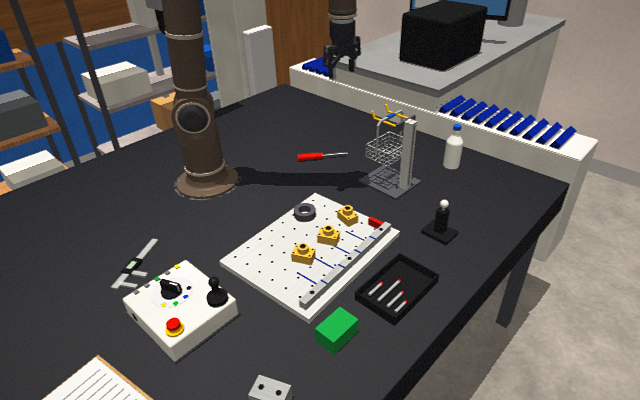

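The basket hangs clear on both prongs, with the sleeve between them at (457,271) in the wrist view and the gripper away. Next, fresh close views of the valves.

```bash
cat > vlook.py <<'E'
from plate import *
PL=np.array([.5577,-.0145,.0685])
def look(name,pts=((.47,.10,.33),(.47,-.03,.33)),hint=None):
    fs=[]
    for i,p in enumerate(pts):
        env.move_to(*down(p,0)); env.sleep(.25); f=vision.grab_frame("wrist"); save(f,f"{name}_{i}"); fs.append(f)
    return fs
def loc(p,pl=PL):
    c,s=np.cos(pl[2]),np.sin(pl[2]); d=p[0]-pl[0],p[1]-pl[1]; y=p[2]-pl[2]; y=(y+np.pi/2)%np.pi-np.pi/2
    return np.array([c*d[0]+s*d[1],-s*d[0]+c*d[1],y])
def seeds(f):
    out=[]
    for P in valve_seeds(f,250):
        l=loc([P[0],P[1],0])
        if abs(l[0])<.17 and abs(l[1])<.21: out.append(P)
    return out
E
python3 - <<'E'
from vlook import *
fs=look("v1")
print(fit_plate(fs,PL)); st()
for P in seeds(fs[0]):
    for v in([fs[0]],[fs[1]],fs):
        p,c=fit_valve(v,P[:2]); print(p.round(4),loc(p).round(4),round(c,3))
pickle.dump(fs,open("v3.pkl","wb"))
E
```

```text
(array([ 0.55783324, -0.0143413 ,  0.0690593 ]), np.float64(1.4622733322829367e-05), 230)
t 28.68 tcp [ 0.4701 -0.029   0.3299] g 0.0849 F [-0.2  0.5 -0.6] T [-0.01  0.    0.02]
[ 0.5584  0.146  -0.1854] [ 0.0117  0.1601 -0.2539] 0.085
[ 0.5595  0.1467 -0.2   ] [ 0.0128  0.1607 -0.2685] 0.096
[ 0.5587  0.1465 -0.1953] [ 0.012   0.1606 -0.2638] 0.091
[ 0.5813 -0.0734  0.4453] [ 0.0195 -0.0603  0.3768] 0.091
[ 0.582  -0.0731  0.4104] [ 0.0202 -0.0601  0.3419] 0.089
[ 0.5808 -0.074   0.4376] [ 0.019  -0.0609  0.3691] 0.092
[0.5813 0.0334 0.396 ] [0.0269 0.0462 0.3275] 0.092
[0.5808 0.034  0.4279] [0.0264 0.0468 0.3594] 0.067
[0.5801 0.0336 0.4089] [0.0256 0.0465 0.3404] 0.081
```

View pics/v1_0.png

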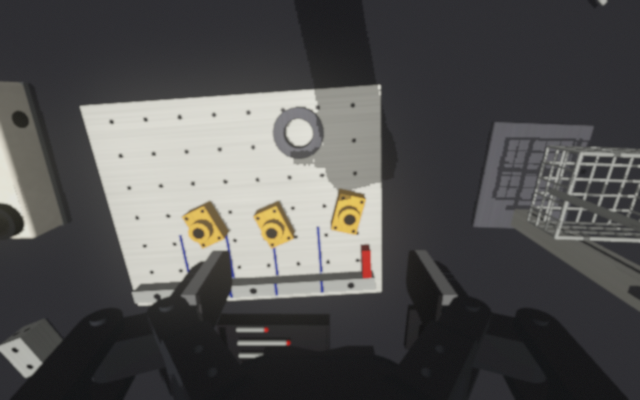

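Fits from both views agree to about 1 mm, and the valves are unmoved (v1_0: (349,210), (273,224), (204,225)). Placing valve 1 with a guarded push against the fence.

```bash
cat > place.py <<'E'
from vlook import *
def W(x,y,z,pl=PL):
    return tuple(T2(pl,[[x,y,z]])[0])
YS={1:.1125,2:.0375,3:-.0375,4:-.1125}
ZG=.0225
def pick(p):
    yaw=p[2]
    env.move_to(*down((p[0],p[1],.09),yaw)); env.set_gripper(.062)
    env.move_l((p[0],p[1],ZG),rate=.10); st()
    env.set_gripper(0,70); s=st()
    env.move_l((p[0],p[1],ZG+.012),rate=.06); st(); return s["gripper_width"]
def place(k,x0=.09-.008):
    y=YS[k]; yp=PL[2]
    q0=q(yp)
    # straight line with orientation to the pre-place pose
    env.move_l(W(x0-.012,y,ZG+.012),q0,rate=.12); env.sleep(.1); st()
    env.move_l(W(x0,y,ZG+.0012),rate=.05); env.sleep(.15); S=st()
    n=np.array([np.cos(yp),np.sin(yp),0]); f0=S["wrist_force"]@n; x=x0
    while x<x0+.02:
        x+=.001; env.move_l(W(x,y,ZG+.0012),rate=.03); env.sleep(.1)
        S=status.state(); f=S["wrist_force"]@n-f0
        if f<-5: break
    print("contact x",round(x,4),"f",round(f,1)); st()
    env.move_l(W(x,y,ZG),rate=.03); env.sleep(.1); st()
    env.set_gripper(.056); env.sleep(.1); st()
    env.move_l(W(x,y,.11),rate=.12)
    return x
E
python3 - <<'E'
from place import *
fs=pickle.load(open("v3.pkl","rb"))
def cen(f,P):
    n,l,s,c=cv2.connectedComponentsWithStats(brass(f)); u=proj(f,[[P[0],P[1],.044]])[0]
    return min((c[k] for k in range(1,n) if s[k,4]>250),key=lambda c:np.hypot(*(c-u)))
for P in((.5587,.1463),(.5808,.0336),(.581,-.0736)): print("tri",tri([(f,cen(f,P)) for f in fs])[0].round(4))
print(pick([.5588,.1464,-.19])); f=vision.grab_frame("wrist"); save(f,"g1")
E
```

```text
tri [0.558  0.1465 0.0391]
tri [0.5798 0.0331 0.0381]
tri [ 0.5801 -0.0735  0.0391]
t 31.05 tcp [0.5592 0.1464 0.0229] g 0.0620 F [-0.2 -0.2 -0.2] T [-0.    0.    0.01]
t 31.38 tcp [0.5595 0.1464 0.0235] g 0.0389 F [-1.6 -0.8  5.7] T [-0.32  0.24 -0.07]
t 31.73 tcp [0.5588 0.1466 0.0347] g 0.0389 F [-0.   1.  -4.9] T [ 0.04 -0.04 -0.04]
0.038911461876668704
```

View pics/g1.png

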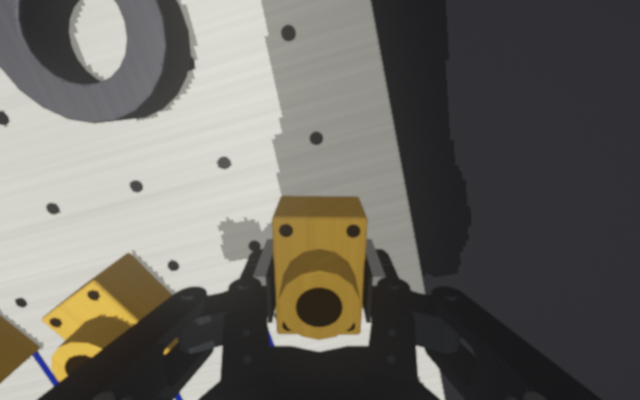

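Valve 1 is held square, centred at (320,265), and weighs the expected 5 N. Placing it at line 1.

```bash
sed -i 's/^ZG=.0225/ZG=.0235/' place.py; python3 - <<'E'
from place import *
print(place(1)); f=vision.grab_frame("wrist"); save(f,"p1")
E
```

```text
t 32.65 tcp [0.6189 0.1035 0.0352] g 0.0388 F [-0.9  1.  -4.9] T [-0.03  0.02  0.01]
t 33.27 tcp [0.6317 0.1033 0.0247] g 0.0385 F [-0.2 -0.2 -5.1] T [ 0.04 -0.02 -0.05]
contact x 0.098 f -5.5
t 38.88 tcp [0.6464 0.1043 0.0244] g 0.0391 F [-5.7 -0.9 -2.3] T [-0.09  1.11  0.17]
t 39.23 tcp [0.6464 0.1044 0.0237] g 0.0386 F [-7.9 -1.6  1. ] T [-0.14  1.47  0.1 ]
t 39.63 tcp [0.6484 0.1045 0.0239] g 0.0560 F [0.  0.1 0.9] T [ 0.   -0.03 -0.02]
0.098
```

View pics/p1.png

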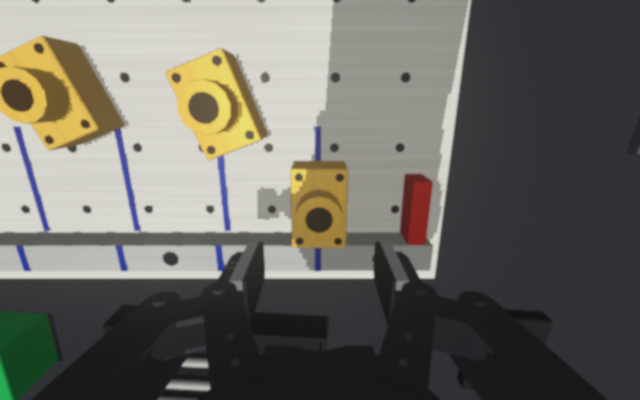

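Valve 1 is at the fence with its boss (319,219) on the blue line (318,130 to 318,258), square. Locating valves 2 and 3 again and continuing.

```bash
sed -i 's/x0=.09-.008)/x0=.09-.003)/' place.py; python3 - <<'E'
from place import *
env.move_to(*down((.47,.0,.30),0)); env.sleep(.2); f=vision.grab_frame("wrist")
for P in((.5805,.0338),(.581,-.0733),(.646,.104)):
    p,c=fit_valve([f],P); print(p.round(4),loc(p).round(4),round(c,3))
    if P[0]==.5805: p2=p
p2=[(p2[0]+.5805)/2,(p2[1]+.0338)/2,(p2[2]+.415)/2] if np.hypot(p2[0]-.5805,p2[1]-.0338)<.003 else None
if p2:
    pick(p2); f=vision.grab_frame("wrist"); save(f,"g2")
E
```

```text
[0.5805 0.0337 0.4159] [0.026  0.0465 0.3474] 0.069
[ 0.5813 -0.0732  0.4059] [ 0.0195 -0.0602  0.3374] 0.135
[0.646 0.104 0.   ] [ 0.0962  0.1122 -0.0685] 1.0
t 43.89 tcp [0.5808 0.0336 0.0238] g 0.0622 F [ 0.3  0.5 -0.1] T [-0.03 -0.   -0.01]
t 44.22 tcp [0.5812 0.0337 0.0245] g 0.0390 F [-0.1 -1.3  6.6] T [-0.14  0.16 -0.02]
t 44.57 tcp [0.5805 0.0339 0.0357] g 0.0388 F [-0.1  0.8 -5. ] T [-0.03  0.05  0.  ]
```

View pics/g2.png

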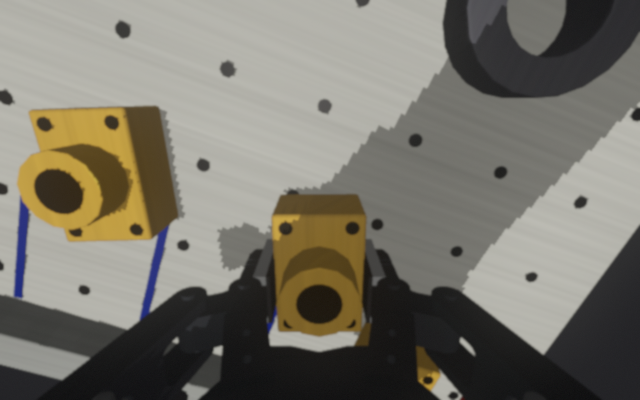

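Valve 2 is held square at (320,265). Placing it, then picking valve 3.

```bash
python3 - <<'E'
from place import *
print(place(2)); f=vision.grab_frame("wrist"); save(f,"p2")
env.move_to(*down((.47,-.05,.30),0)); env.sleep(.2); f=vision.grab_frame("wrist"); save(f,"p2b")
p,c=fit_valve([f],(.581,-.0733)); print(p.round(4),c); st()
if np.hypot(p[0]-.581,p[1]+.0733)<.004:
    pick(p); f=vision.grab_frame("wrist"); save(f,"g3")
E
```

```text
t 45.28 tcp [0.6286 0.0282 0.0351] g 0.0388 F [-1.1  1.  -5.8] T [-0.01  0.03 -0.01]
t 45.91 tcp [0.6423 0.0289 0.0247] g 0.0388 F [ 1.2  0.3 -4.2] T [ 0.09 -0.17  0.  ]
contact x 0.098 f -6.5
t 49.76 tcp [0.6522 0.0296 0.0246] g 0.0388 F [-5.3 -0.2  0.3] T [-0.08  1.07 -0.1 ]
t 50.11 tcp [0.6522 0.0296 0.0246] g 0.0388 F [-9.7 -1.1  9.4] T [-0.13  1.85 -0.13]
t 50.52 tcp [0.6535 0.0296 0.0237] g 0.0561 F [-0.3  0.3  0.3] T [-0.03  0.05  0.06]
0.098
[ 0.5814 -0.0729  0.4141] 0.08233476864192457
t 52.76 tcp [ 0.4703 -0.0497  0.2993] g 0.0559 F [ 0.1  0.1 -0. ] T [0.02 0.02 0.02]
t 54.76 tcp [ 0.5817 -0.0732  0.0238] g 0.0623 F [-0.5  0.2  0.4] T [ 0.   -0.01  0.01]
t 55.09 tcp [ 0.5821 -0.0731  0.0246] g 0.0388 F [-1.6 -0.3  5.5] T [-0.06  0.14  0.05]
t 55.44 tcp [ 0.5814 -0.0728  0.0357] g 0.0388 F [-0.  -0.  -5.6] T [ 0.03 -0.02 -0.02]
```

View pics/p2.png

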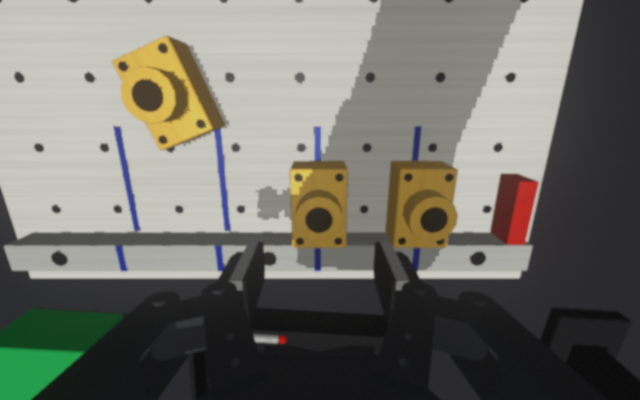

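View pics/g3.png

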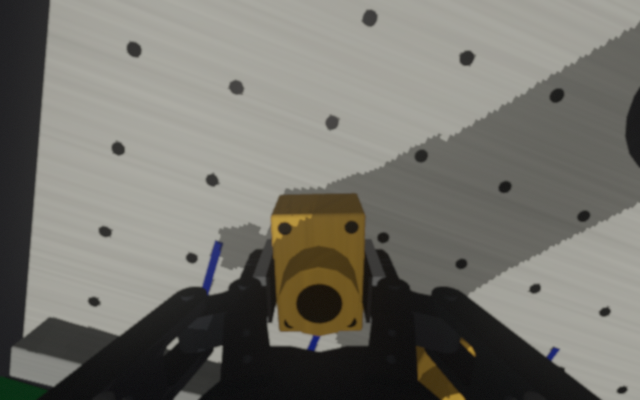

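In p2, valve 2 (hole (319,219)) sits on its line (318,130 to 318,258) next to valve 1. Valve 3 is held square. Placing it at line 3.

```bash
python3 - <<'E'
from place import *
print(place(3)); f=vision.grab_frame("wrist"); save(f,"p3")
# overview from above-front
fs=look("row",((.50,.06,.28),(.50,.0,.28)))
for P in((.646,.104),(.650,.0295),(.655,-.0455)):
    for v in([fs[0]],[fs[1]]):
        p,c=fit_valve(v,P); print(p.round(4),loc(p).round(4),round(c,3))
st()
E
```

```text
t 56.24 tcp [ 0.634  -0.0476  0.0353] g 0.0388 F [-0.7 -0.  -5.7] T [-0.01 -0.   -0.  ]
t 56.87 tcp [ 0.6475 -0.046   0.0246] g 0.0390 F [ 0.5 -0.3 -3.2] T [-0.09 -0.28 -0.01]
contact x 0.098 f -6.1
t 60.72 tcp [ 0.6573 -0.0452  0.0247] g 0.0388 F [-5.6  0.6  0.9] T [ 0.02  1.01 -0.04]
t 61.07 tcp [ 0.6574 -0.0452  0.0246] g 0.0387 F [-9.   2.1  9.4] T [ 0.2   1.85 -0.02]
t 61.48 tcp [ 0.6585 -0.0453  0.0237] g 0.0558 F [ 0.1 -0.4  0.4] T [ 0.02 -0.03  0.04]
0.098
[0.6472 0.1049 0.059 ] [ 0.0974  0.113  -0.0095] 0.074
[0.639  0.1127 0.4201] [0.0898 0.1214 0.3516] 0.819
[0.622  0.0215 0.0581] [ 0.0666  0.0315 -0.0104] 0.07
[0.6218 0.0214 0.0824] [0.0664 0.0314 0.0139] 0.064
[ 0.6561 -0.0577 -0.4559] [ 0.0952 -0.0498 -0.5244] 0.913
[ 0.6569 -0.0447  0.0849] [ 0.0969 -0.0369  0.0164] 0.063
t 64.35 tcp [0.5001 0.0009 0.2798] g 0.0560 F [0.9 0.3 0.3] T [ 0.02 -0.01  0.04]
```

View pics/p3.png

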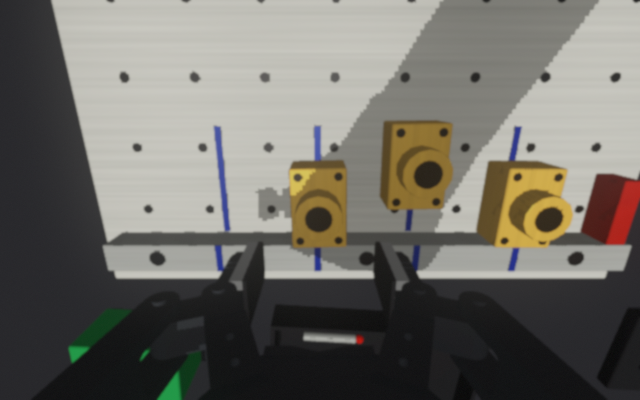

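View pics/row_0.png

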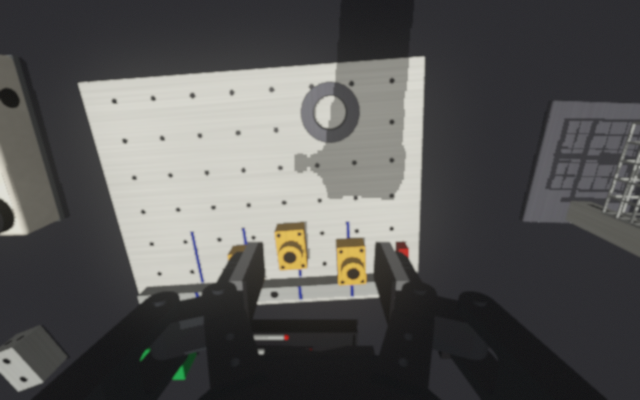

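p3 and row_0 show that valve 2 was knocked about 30 mm back from the fence (row_0 (291,245)), which is the announced disturbance. Valves 1 and 3 are seated. I'll re-pick and re-place valve 2.

```bash
python3 - <<'E'
from place import *
pick([.6219,.0215,.071]); f=vision.grab_frame("wrist"); save(f,"g2r")
E
```

```text
t 66.31 tcp [0.6222 0.0211 0.0237] g 0.0618 F [ 0.1 -0.1  0.4] T [-0.02 -0.01  0.02]
t 66.63 tcp [0.6226 0.0213 0.0245] g 0.0389 F [-0.7  0.2  5.9] T [-0.16  0.21  0.02]
t 66.98 tcp [0.6218 0.0217 0.0356] g 0.0385 F [-0.1  0.6 -5.4] T [ 0.04 -0.01  0.02]
```

View pics/g2r.png

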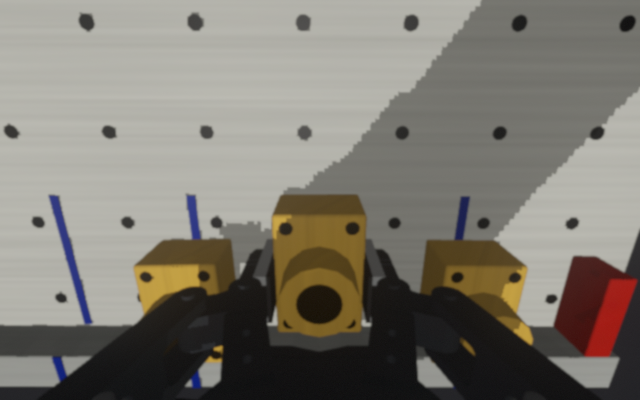

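Valve 2 is held square between its neighbours. Placing it, then checking each valve from close above.

```bash
cat > rowcheck.py <<'E'
from place import *
def rowcheck(tag,ks=(1,2,3)):
    res={}
    for k in ks:
        env.move_to(*down(W(.06,YS[k],.16),PL[2])); env.sleep(.25); f=vision.grab_frame("wrist"); save(f,f"{tag}_{k}")
        p,c=fit_valve([f],W(.097,YS[k],0)[:2]); l=loc(p); res[k]=l
        # lines in same image for bias: blue pixels of line k near valve
        B=blue(f); ys,xs=np.nonzero(B); L=np.array([loc([*onz(f,(x,y),.02)[:2],0])[:2] for x,y in zip(xs,ys)])
        m=(L[:,0]>.03)&(L[:,0]<.07)&(abs(L[:,1]-YS[k])<.012)
        print(k,l.round(4),"iou err",round(c,3),"line y",L[m][:,1].mean().round(4) if m.any() else None,m.sum())
    return res
E
python3 - <<'E'
from rowcheck import *
print(place(2)); f=vision.grab_frame("wrist"); save(f,"p2r")
rowcheck("rc"); st()
E
```

```text
t 67.38 tcp [0.6295 0.0279 0.0352] g 0.0390 F [-1.  -0.4 -6.5] T [ 0.01 -0.03 -0.  ]
t 68.01 tcp [0.6422 0.0288 0.0246] g 0.0386 F [ 0.2 -0.2 -4.2] T [ 0.03 -0.15 -0.04]
contact x 0.098 f -6.0
t 71.86 tcp [0.6522 0.0296 0.0246] g 0.0389 F [-5.8 -0.3 -0.7] T [-0.04  1.05  0.02]
t 72.21 tcp [0.6522 0.0296 0.0245] g 0.0384 F [-10.5   0.7   8.2] T [ 0.06  1.82 -0.02]
t 72.62 tcp [0.6534 0.0296 0.0237] g 0.0563 F [-0.4 -0.3 -0.1] T [ 0.    0.03 -0.02]
0.098
1 [ 0.0962  0.1131 -0.0233] iou err 0.051 line y 0.1124 104
2 [ 0.0961  0.0382 -0.0048] iou err 0.044 line y 0.0372 108
3 [ 0.0962 -0.0367  0.0053] iou err 0.047 line y -0.0378 128
t 75.71 tcp [ 0.6203 -0.0464  0.1598] g 0.0560 F [-0.1  0.4  0.1] T [-0.04 -0.06 -0.03]
```

View pics/rc_1.png

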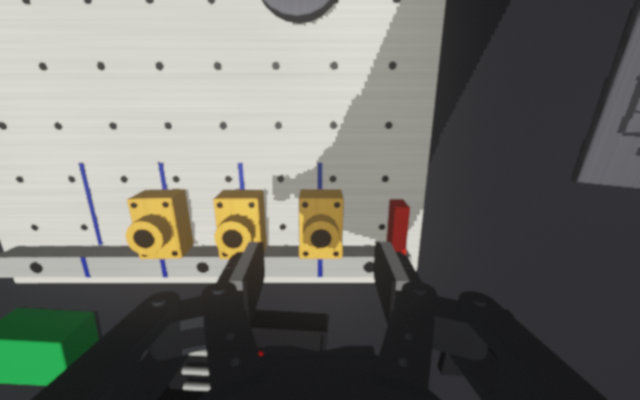

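View pics/rc_2.png

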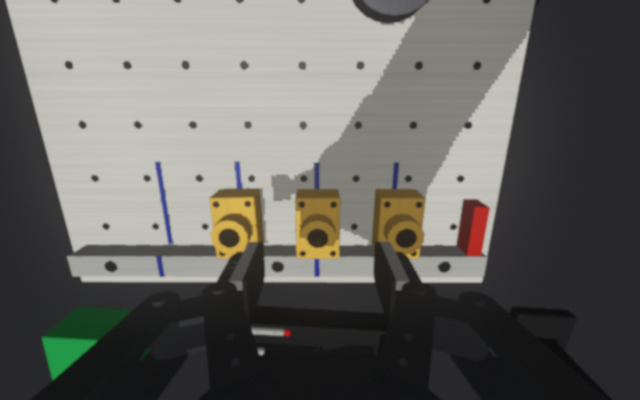

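View pics/rc_3.png

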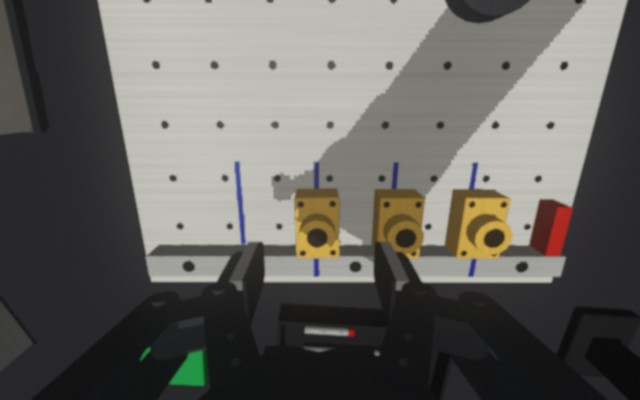

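All three are on their lines within about 0.8 mm and square within the fit noise. I'll press each near end lightly with closed fingers to make them flush.

```bash
python3 - <<'E'
from rowcheck import *
n=np.array([np.cos(PL[2]),np.sin(PL[2]),0])
env.set_gripper(0.0,20)
for k in(3,2,1):
    y=YS[k]+.0004
    env.move_to(*down(W(.035,y,.10),PL[2])); env.move_l(W(.035,y,.030),rate=.15)
    env.move_l(W(.049,y,.030),rate=.08); env.sleep(.15); f0=status.state()["wrist_force"]@n; x=.049
    while x<.062:
        x+=.0008; env.move_l(W(x,y,.030),rate=.03); env.sleep(.08); f=status.state()["wrist_force"]@n-f0
        if f<-7: break
    print(k,"x",round(x,4),"f",round(f,1), status.state()["wrist_force"].round(1))
    env.move_l(W(.04,y,.030),rate=.1); env.move_l(W(.04,y,.10),rate=.2)
env.set_gripper(.085)
rowcheck("rd"); st()
E
```

```text
3 x 0.0562 f -7.7 [-7.2  0.6  4.9]
2 x 0.057 f -9.9 [-10.6   0.1   6.7]
1 x 0.0562 f -7.7 [-8.6 -0.6  4.7]
1 [ 0.0965  0.1131 -0.0196] iou err 0.051 line y 0.1126 128
2 [0.0968 0.038  0.0019] iou err 0.049 line y 0.0374 108
3 [ 0.0963 -0.0366  0.0083] iou err 0.043 line y -0.0378 129
t 95.33 tcp [ 0.6202 -0.0464  0.1598] g 0.0849 F [-0.4  0.4  0.1] T [-0.08  0.01  0.02]
```

View pics/rd_2.png

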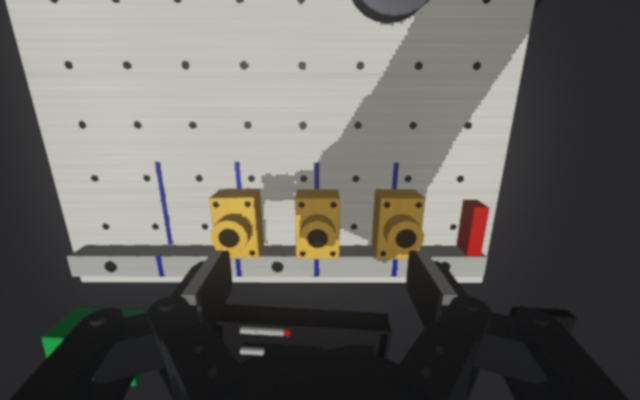

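Row is good: valves on lines 1 to 3, flush, line 4 free, y offsets about 0.6 mm. Now a close look at the selector and the hung basket.

```bash
python3 - <<'E'
from h import *
import pickle
f=vision.grab_frame("scene"); save(f,"sc5")
out=[]
env.move_to(*down((.50,-.25,.28),0))
for i,p in enumerate(((.45,-.40,.25),(.41,-.43,.25))):
    env.move_to(*down(p,0)); env.sleep(.25); f=vision.grab_frame("wrist"); out.append(f)
    for t in("selector_grip","console"):
        for d in vision.place_of(t,f)[:1]: print(t,c2w(f,d["position"]).round(4),round(d["confidence"],2))
    u=proj(f,[[.454,-.415,.095]])[0].astype(int); print(u)
    save(f,f"sel{i}"); x0=max(0,u[0]-100);y0=max(0,u[1]-75)
    cv2.imwrite(f"pics/selc{i}.png",cv2.resize(f["image"][y0:y0+150,x0:x0+200],None,fx=4,fy=4,interpolation=cv2.INTER_CUBIC)[:,:,::-1]); print(x0,y0)
pickle.dump(out,open("sel.pkl","wb")); st(); print(status.state()["joint_positions"].round(2))
E
```

```text
selector_grip [ 0.4549 -0.4176  0.0932] 0.86
console [ 0.4849 -0.4137 -0.0019] 0.86
[301 180]
201 105
selector_grip [ 0.4549 -0.4202  0.0911] 0.58
console [ 0.482  -0.4127 -0.002 ] 0.8
[331 218]
231 143
t 98.21 tcp [ 0.4105 -0.4296  0.2499] g 0.0849 F [ 0.8  0.1 -0.1] T [-0.   -0.02  0.01]
[ 0.01  0.5   1.03  1.7  -0.45  1.21  2.73]
```

View pics/selc0.png

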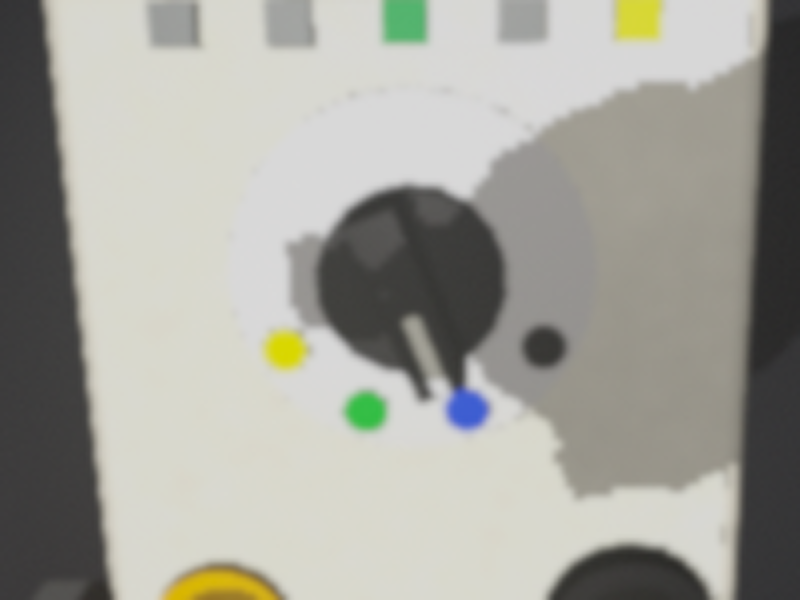

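View pics/selc1.png

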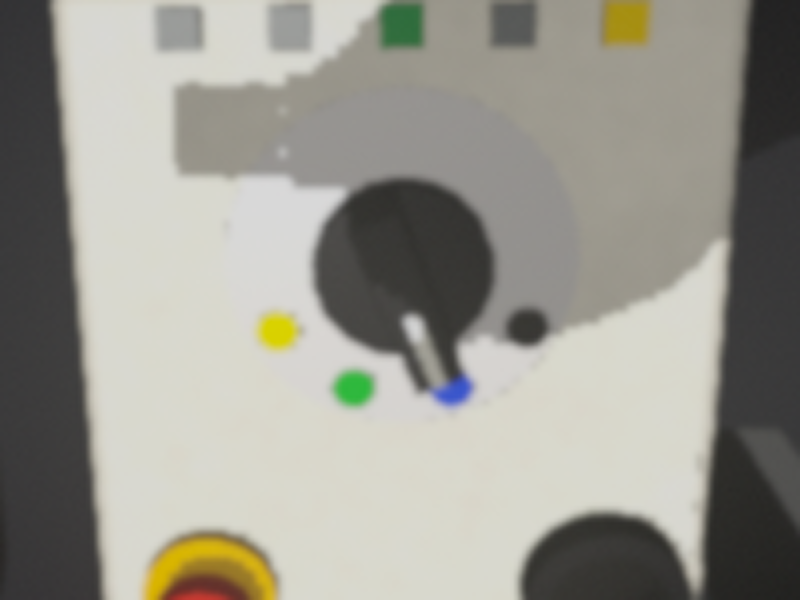

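View pics/sc5.png

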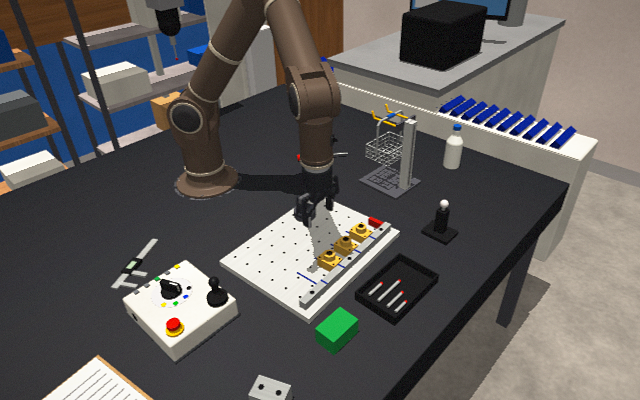

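```bash
python3 - <<'E'
from h import *
import pickle
F=pickle.load(open("sel.pkl","rb"))
px=[dict(o=(201,105),yel=(286,349),grn=(366,411),blu=(467,409),blk=(544,346),ls=(410,318),le=(434,378),disc=(411,279)),
    dict(o=(231,143),yel=(277,331),grn=(353,388),blu=(452,386),blk=(527,327),ls=(411,320),le=(436,386),disc=(404,266))]
full=lambda d,k:np.array(d["o"])+(np.array(d[k])+.5)/4-.5
for k in("yel","grn","blk","blu"): print(k,"tri",tri([(f,full(d,k)) for f,d in zip(F,px)])[0].round(4))
for f,d in zip(F,px):
    M={k:onz(f,full(d,k),.066)[:2] for k in("yel","grn","blu","blk")}
    A=np.array([[2*m[0],2*m[1],1] for m in M.values()]); b=np.array([m@m for m in M.values()])
    s=np.linalg.lstsq(A,b,rcond=None)[0]; c=s[:2]; r=np.sqrt(s[2]+c@c)
    print("centre",c.round(4),"r",r.round(4),{k:np.arctan2(*(m-c)[::-1]).round(3) for k,m in M.items()})
    S=onz(f,full(d,"ls"),.1)[:2];E=onz(f,full(d,"le"),.1)[:2]; v=E-S; print("line",S.round(4),E.round(4),"ang",np.arctan2(v[1],v[0]).round(3),"from c",np.arctan2(*(E-c)[::-1]).round(3)); print("disc",onz(f,full(d,"disc"),.074).round(4))
E
```

```text
yel tri [ 0.4749 -0.4503  0.0652]
grn tri [ 0.4935 -0.4282  0.0645]
blk tri [ 0.4738 -0.3776  0.0649]
blu tri [ 0.4921 -0.3992  0.0663]
centre [ 0.4537 -0.4142] r 0.0415 {'yel': np.float64(-1.045), 'grn': np.float64(-0.339), 'blu': np.float64(0.37), 'blk': np.float64(1.076)}
line [ 0.4559 -0.4134] [ 0.4716 -0.4075] ang 0.357 from c 0.356
disc [ 0.4523 -0.4143  0.074 ]
centre [ 0.4535 -0.4145] r 0.0417 {'yel': np.float64(-1.038), 'grn': np.float64(-0.337), 'blu': np.float64(0.379), 'blk': np.float64(1.075)}
line [ 0.4568 -0.4134] [ 0.4757 -0.4064] ang 0.351 from c 0.347
disc [ 0.4515 -0.4142  0.074 ]
```

Axis at (0.4536, -0.4143). The marks triangulate to z 0.065, matching the box height, and their spacing comes out at 0.70 rad. The bar points to blue (0.36 rad), and green is at -0.338 rad. Gripping and turning.

```bash
python3 - <<'E'
from h import *
C=(.4536,-.4143)
y0=.357-np.pi; y1=-.338-.02-np.pi
for z,y in((.2,y0),(.0795,y0),(.0795,y1)):
    s=env.solve_ik(*down((*C,z),y)); print(None if s is None else s.round(2))
env.move_to(*down((*C,.2),y0)); env.set_gripper(.035)
env.move_l((*C,.0795),rate=.1); env.sleep(.1); st(); env.set_gripper(0,30); st()
for y in np.linspace(y0,y1,6)[1:]:
    env.move_l((*C,.0795),q(y),rate=.05); st()
env.sleep(.2); f=vision.grab_frame("wrist"); save(f,"turn"); st()
env.set_gripper(.035); env.sleep(.2); st(); env.move_l((*C,.18),rate=.12); st()
env.move_to(*down((.42,-.40,.25),0)); env.sleep(.3)
f=vision.grab_frame("wrist"); save(f,"sel9"); u=proj(f,[[.454,-.415,.095]])[0].astype(int); x0=max(0,u[0]-100);y0=max(0,u[1]-75)
cv2.imwrite("pics/sel9c.png",cv2.resize(f["image"][y0:y0+150,x0:x0+200],None,fx=4,fy=4,interpolation=cv2.INTER_CUBIC)[:,:,::-1]); st()
E
```

```text
[-0.11  0.74  1.25  1.71 -0.74  1.26  0.11]
[-0.08  0.95  1.24  1.81 -1.    1.17  0.29]
[-0.08  0.95  1.24  1.81 -1.    1.17 -0.43]
t 102.44 tcp [ 0.4539 -0.4145  0.0801] g 0.0350 F [-0.7 -0.1  1. ] T [-0.01 -0.    0.01]
t 102.75 tcp [ 0.4538 -0.4149  0.08  ] g 0.0134 F [-0.1 -1.5  2.9] T [-0.29 -0.06  0.02]
t 103.04 tcp [ 0.4539 -0.415   0.08  ] g 0.0130 F [ 0.4 -2.4  5. ] T [-0.48 -0.18 -0.06]
t 103.33 tcp [ 0.4539 -0.415   0.08  ] g 0.0128 F [ 2.1 -3.7  5. ] T [-0.66 -0.31  0.05]
t 103.62 tcp [ 0.4539 -0.4151  0.08  ] g 0.0134 F [ 2.3 -3.4  4.5] T [-0.85 -0.36 -0.04]
t 103.92 tcp [ 0.4539 -0.4151  0.0799] g 0.0129 F [ 1.9 -4.9  4.8] T [-1.06 -0.45 -0.19]
t 104.21 tcp [ 0.4539 -0.4153  0.08  ] g 0.0136 F [ 2.5 -4.9  4.4] T [-1.13 -0.51  0.02]
t 104.46 tcp [ 0.4539 -0.4153  0.08  ] g 0.0132 F [ 2.7 -6.1  3.7] T [-1.17 -0.47  0.  ]
t 105.00 tcp [ 0.4535 -0.4141  0.0793] g 0.0352 F [-0.4  0.1 -0. ] T [-0.02  0.    0.05]
t 105.99 tcp [ 0.4535 -0.4138  0.1792] g 0.0349 F [-0.2 -0.  -0.2] T [ 0.02 -0.04  0.01]
t 108.46 tcp [ 0.4201 -0.3999  0.2498] g 0.0354 F [ 0.3 -0.4  0. ] T [ 0.02 -0.02 -0.02]
```

View pics/sel9c.png

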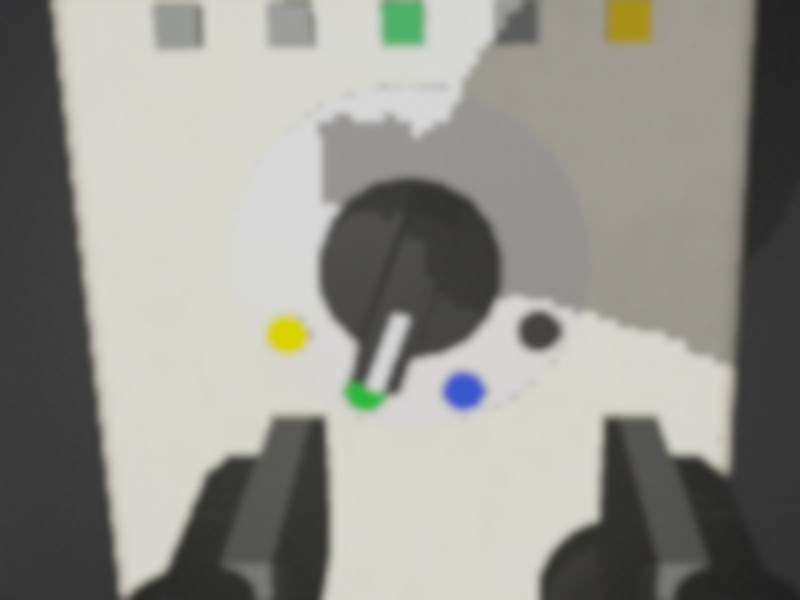

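The knob's white line, (400,320) to (375,388), points at the green mark. Final check of the row and basket before handing in.

```bash
python3 - <<'E'
from rowcheck import *
env.move_to(*down((.45,-.2,.30),0)); env.set_gripper(.085)
rowcheck("re",(2,1)); 
env.move_to(*down((.40,.28,.40),0)); env.sleep(.2); f=vision.grab_frame("wrist"); save(f,"fin"); f=vision.grab_frame("scene"); save(f,"fins"); st()
E
python3 - <<'E'
import cv2
c=cv2.imread("pics/re_1.png"); cv2.imwrite("pics/re_1c.png",cv2.resize(c[150:290,110:430],None,fx=2.5,fy=2.5,interpolation=cv2.INTER_CUBIC))
E
```

```text
2 [ 0.0964  0.0381 -0.015 ] iou err 0.038 line y 0.0376 128
1 [ 0.0963  0.1131 -0.0112] iou err 0.033 line y 0.1124 112
t 113.71 tcp [0.4004 0.2796 0.3996] g 0.0848 F [-0.  -0.8  0.4] T [ 0.04 -0.04  0.02]
```

View pics/re_1c.png

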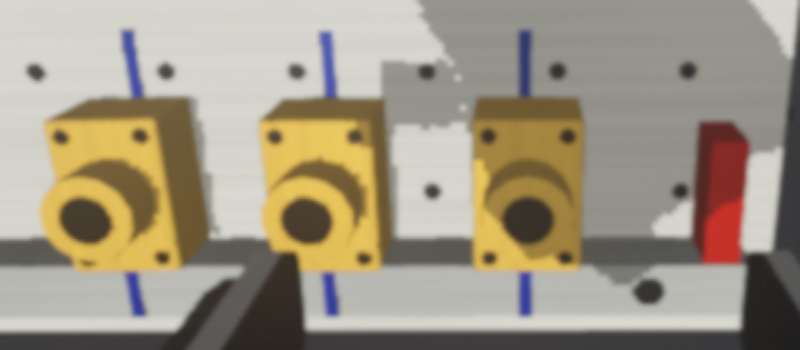

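View pics/fin.png

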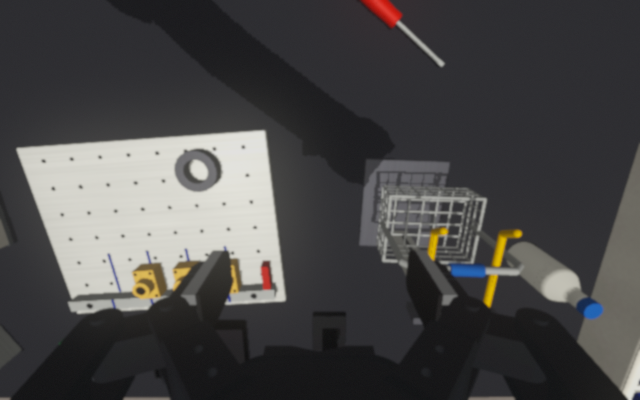

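View pics/fins.png

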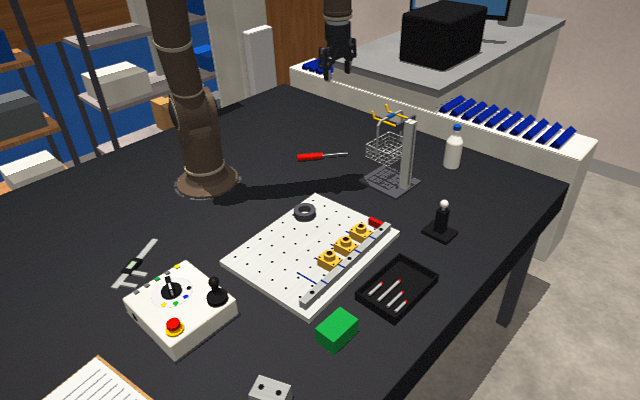

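The crop re_1c shows all three valves square against the fence on their lines (holes at (85,220), (306,220) and (527,220)). The basket hangs on both prongs, the ring is where it was, the knob is on green, and the robot is clear. Handing in.

```bash
python3 - <<'E'
from h import *
st(); print(job.hand_in())
E
```

```text
t 113.71 tcp [0.4004 0.2796 0.3996] g 0.0848 F [-0.  -0.8  0.4] T [ 0.04 -0.04  0.02]
the job is handed in; nothing more can be done
None
```

The job is done and handed in at 114 s of the 208 s allowed. The basket hangs across both prongs of the hook. The three brass valves present stand on lines 1 to 3 against the fence, and line 4 is empty. The selector, turned last, points at green, and the ring gauge was not touched.

- **Disturbance:** valve 2 was knocked about 30 mm off the fence while I was placing valve 3. I placed it again, then pressed all three flush with about 8–10 N.
- **Row:** the last fits put the valves 0.5–1.2 mm off their lines, within 0.02 rad of square, and all at the same distance from the fence. Valve 3's figures date from before the selector was turned; after that I only saw that it was still in place.
- **Basket and selector:** in the last pictures the handle bar still lies over both prongs, and the knob's white line is at the green mark.
- **Disagreements:** the plate fit gave the fence about 1–2 mm nearer than contact did, so I used the contact for flushness. The first handle height came out at 0.176 m against the stated 0.170 m. I gripped at about 0.171 m, and the grip and hang heights matched.

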